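# Square up the carton row with a straightedge

### The arm

A 7-joint arm with a two-finger parallel gripper is mounted at the origin on the work surface. World frame = base frame: x ahead of the robot, y to its left, z up, the work surface at z = 0. Lengths are in m, angles in rad, forces in N, time in s.
With the tool pointing down it reaches from about 0.35 to 0.9 m from the base axis. Payload 8.1 kg.
Tool frame: the origin (TCP) lies at the very end of the fingers, on their centre line; the grasp point (between the pads) lies 19 mm behind it; z points along the fingers, y is the direction in which the jaws open and shut (so a half turn about z gives the same grasp; the last joint's range is limited). The gripper opens to 92 mm and grips with 3 to 60 N. Pads are 19 mm wide; open, the fingers measure 130 mm over their backs; the gripper's body (75 mm by 190 mm) begins 47 mm behind the grasp point.
Start: joints at [-1.206, 0.434, 0.025, 1.573, -0.012, 1.134, -0.075], TCP at [0.282, 0.558, 0.227] pointing down, gripper open.
Joint ranges: [-2.62, 2.62], [-0.44, 2.09], [-1.27, 1.32], [0.08, 2.57], [-1.32, 4.46], [0.12, 2], [-2.74, 2.74]. Speed limits (rad/s): [2.22, 2.22, 3.01, 3.01, 3.14, 3.14, 3.14].

### API

Orientations are given as a rotation vector (axis times angle).
In Python, from cell import observe, get_image, sign_off gives the robot as it stands.
- The arm moves only by the tool arm_command, never from a script. Its argument "deltas" is a list of rows, each an object with "xyz": the shift along the tool's x, y, z in cm, a list of three; "turn": the turn about the tool's z in degrees; "jaw": the closure in counts, from 0 (fully open) to 255 (shut). A call has 1 to 5 rows; each row is the pose to reach, as a shift and turn from the pose measured when the call began, along the tool's axes at that moment; what a row does not reach only later rows make up. A row lasts 1/12 s, in which the tool goes at most 41.7 mm and 7.16 degrees, less where a joint would pass 70% of its speed; a pose out of reach is approached as far as the arm can. A call with a gripper value outside its range is refused whole. The fingers move at their own pace and stop on an object; "force" is the grip in N (left out, the last holds). Time passes only in rows, so rows that repeat a pose let the fingers close. It gives the time, the measured TCP pose, the force and the opening at its end, in the units of the state.
- observe(): the state, without advancing time (a new reading comes with each control period).
- get_image(name): name is "scene" or "top"; returns a dict with "frame" (420x560x3 uint8, red, green, blue), "depth" (420x560 float32, m along the optical axis (not along the pixel's ray), 0 where there is no reading), "camera_matrix" (3x3 intrinsics, pixels), "cam_to_world" (4x4, takes a point from camera to world coordinates). Camera axes: x right, y up, looking along -z (the intrinsics and any distortion apply to the point x, -y, -z); pixel columns grow to the right and rows downward; lengths in m; the calibration is good to about 2 mm. A picture is of the moment at which its call begins.
- sign_off(): hands the job in, once; it reports no verdict.
The state is a dict: "clock": time; "joints": joint angles; "dq": joint speeds; "joint_efforts": joint torques, N m; "position": TCP position; "ee_rot": TCP orientation; "force": force on the tool from outside, world axes, zero at the start; "ft_torque": the same for the moment, N m; "width": opening from 0.0 (shut) to 1.0 (fully open).
Only numpy, scipy, OpenCV 4.12 (cv2) and the standard library are available. Lean on these libraries where they do the work, as an engineer would, in place of code of your own. Each camera call takes 0.05 s, during which the arm holds its last target.

### The job

The five inner-tube cartons in the plywood counter tray stand out unevenly over its front edge. Draw the straightedge out from under the white desk shelf by its bare end, lay it on the desk and let go, take it again by the black grip in its middle, and push all the cartons back with its working edge until they stand square in one straight line, flush with the front of the tray; the gripper itself must not touch a carton. Then lay the straightedge flat on the desk, clear of the tray and not under the shelf, and leave the mug, oil bottle and spanner alone.

Things in the scene. Friction and masses are not known exactly. Their poses are not given: they have to be found in the camera images.
- rule: the straightedge, one rigid piece, 0.32 kg: aluminium blade 320 long (y), 46 wide (x), 8 thick, marks along its working edge; on top at mid-length a black bar-shaped grip 84 long (y), 12 thick (x), 26 high (top 34 above the underside). Origin: on the underside, below the grip's centre. The working edge's face is at x = +32 mm, the rear edge at x = -14. Starts flat on the desk.
- rule_grip (a point): centre of the straightedge's grip, 21 above the blade's underside; axes as for the straightedge: y along it, +x to the working edge, z up. At the start the grip is under the desk shelf, out of reach, and the working edge faces away from the robot.
- rule_end (a point): the straightedge's bare -y end, which sticks out 100 to 115 mm from under the shelf at the start: middle of the 46 mm wide end face, 4 above the underside, 160 from the grip's centre along y. The blade can be pinched here across its width; the grip begins 118 mm from this end.
- rule_tail (a point): the straightedge's +y end, under the desk shelf at the start: middle of the end face, 4 above the underside.
- riser: low desk shelf of white sheet metal, fixed: 300 in its x, 240 in its y, 70 high, top sheet 6 thick, a 6 mm upright panel at each x end, open underneath to -y and +y. Origin: centre of its underside. Its open edge next to the tray is at y = -120 mm. A phone stands on it, 40 mm or more back from that edge, up to 122 above the desk.
- tray: plywood counter tray, fixed: 276 wide (y), 120 deep (x), floor 12 thick, two side cheeks 12 thick and 55 high, back wall 55 high, open in front. Origin: middle of the front edge at desk height, +x into the tray. The front plane x = 0 holds the floor's front edge and the cheek ends (centred at y = -132, +132): a straightedge pushed home against both cheeks stops there.
- carton1: closed plain cardboard carton, 84 deep (x), 38 wide (y), 60 high, about 0.12 kg, loose on the tray floor, number 1 of five from the +y side of the tray. Origin: centre of its underside, front face 42 in its -x. At the start its front stands 9 to 33 mm proud of the tray's front and it is a little twisted; it slides easily. Flush, its origin is at x = 42 mm in the tray's frame, leaving 24 mm behind it.
- carton2: closed plain cardboard carton, 84 deep (x), 38 wide (y), 60 high, about 0.12 kg, loose on the tray floor, number 2 of five from the +y side of the tray. Origin: centre of its underside, front face 42 in its -x. At the start its front stands 9 to 33 mm proud of the tray's front and it is a little twisted; it slides easily. Flush, its origin is at x = 42 mm in the tray's frame, leaving 24 mm behind it.
- carton3: closed plain cardboard carton, 84 deep (x), 38 wide (y), 60 high, about 0.12 kg, loose on the tray floor, number 3 of five from the +y side of the tray. Origin: centre of its underside, front face 42 in its -x. At the start its front stands 9 to 33 mm proud of the tray's front and it is a little twisted; it slides easily. Flush, its origin is at x = 42 mm in the tray's frame, leaving 24 mm behind it.
- carton4: closed plain cardboard carton, 84 deep (x), 38 wide (y), 60 high, about 0.12 kg, loose on the tray floor, number 4 of five from the +y side of the tray. Origin: centre of its underside, front face 42 in its -x. At the start its front stands 9 to 33 mm proud of the tray's front and it is a little twisted; it slides easily. Flush, its origin is at x = 42 mm in the tray's frame, leaving 24 mm behind it.
- carton5: closed plain cardboard carton, 84 deep (x), 38 wide (y), 60 high, about 0.12 kg, loose on the tray floor, number 5 of five from the +y side of the tray. Origin: centre of its underside, front face 42 in its -x. At the start its front stands 9 to 33 mm proud of the tray's front and it is a little twisted; it slides easily. Flush, its origin is at x = 42 mm in the tray's frame, leaving 24 mm behind it.
- mug: white mug, 80 across, 92 high, bystander; origin centre of its underside
- lube: grey chain-oil bottle, 42 across, 125 high, bystander; origin centre of its underside
- spanner: steel spanner 170 long lying flat, bystander; origin on its underside
Mind the look-alikes: they are no part of the job. Leave any turquoise or yellow look-alike of the carton5 alone.

How it is judged:
By the outcome, as a careful person would: the job done as asked, in the order asked, and still so for the second after the job is handed in, with the robot touching nothing.
It also fails if it takes over 56 s, if anything falls off the work surface, if the arm or the gripper's body presses on something with over 40 N, if the wrist force passes 120 N, or if a joint passes its speed limit or range.

## Working session

There is one attempt and no reset: what is moved stays moved. The work goes in short steps, Python scripts to look and compute and a tool call to move; the robot and the scene stay as the last step left them, time stands still between calls to the robot, and variables do not carry over. Pictures are saved under pics/ and viewed, and the job is handed in when it is done.

Besides the shell and the picture viewer there is one more tool, called after "Request:" by a JSON object that holds its "op" and its "data". arm_command: Moves the arm, as the interface text tells. Its arguments: {"type":"object","properties":{"deltas":{"type":"array","items":{"type":"object","properties":{"xyz":{"type":"array","items":{"type":"number"}},"turn":{"type":"number"},"jaw":{"type":"number"}}}},"force":{"type":"number"}},"required":["deltas"]}

```bash
ls; mkdir -p pics
cat > h.py <<'E'
import numpy as np,cv2
from cell import observe,get_image,sign_off
def snap(name,fn):
    d=get_image(name); cv2.imwrite('pics/'+fn,cv2.cvtColor(d['frame'],cv2.COLOR_RGB2BGR)); np.savez('/tmp/'+fn+'.npz',**d); return d
def cloud(d):
    K=np.array(d['camera_matrix']);T=np.array(d['cam_to_world']);z=np.array(d['depth'])
    v,u=np.mgrid[0:z.shape[0],0:z.shape[1]]
    P=np.stack([(u-K[0,2])/K[0,0]*z,-(v-K[1,2])/K[1,1]*z,-z,np.ones_like(z)],-1)@T.T
    P=P[...,:3]; P[z<=0]=np.nan; return P
E
python3 - <<'E'
from h import *
print(observe())
for n in('scene','top'):
    d=snap(n,n+'0.png'); print(n,d['camera_matrix'],d['cam_to_world'],[k for k in d])
E
```

```text
pics
{'clock': 0.0, 'joints': array([-1.20561345,  0.43520814,  0.02497765,  1.57408094, -0.01161909,
        1.13397799, -0.07510114]), 'dq': array([-8.85294008e-04,  3.57632514e-04, -1.24190450e-04,  1.63085459e-04,
       -1.26986706e-03,  9.21677915e-04, -1.29649505e-05]), 'joint_efforts': array([-8.33151626e-04, -6.67851448e+01,  9.84434970e-01, -3.14454567e+01,
       -6.06866134e-02,  4.26620711e-02,  1.65588890e-04]), 'position': array([0.28164085, 0.55738982, 0.22596048]), 'ee_rot': array([-7.28183246e-01, -3.05579532e+00,  2.37389189e-03]), 'force': array([-0.51091641,  0.03844376, -0.37044697]), 'ft_torque': array([ 0.02896384,  0.00153993, -0.01635749]), 'width': 0.9994222103044172}
scene [[438.53105111   0.         286.8459491 ]
 [  0.         438.53105111 210.09879906]
 [  0.           0.           1.        ]] [[ 0.87974236 -0.26903584  0.3920116   1.07863862]
 [ 0.47542456  0.4891322  -0.73124632 -0.98098097]
 [ 0.00498597  0.82968031  0.55821656  0.79653362]
 [ 0.          0.          0.          1.        ]] ['frame', 'depth', 'camera_matrix', 'cam_to_world']
top [[467.88751775   0.         281.23444191]
 [  0.         467.88751775 209.88538447]
 [  0.           0.           1.        ]] [[-2.03050604e-02  9.77656595e-01 -2.09225443e-01  2.93419529e-01]
 [-9.99793816e-01 -1.98191208e-02  4.41905953e-03  3.17063589e-03]
 [ 1.73658371e-04  2.09272033e-01  9.77857447e-01  1.31776777e+00]
 [ 0.00000000e+00  0.00000000e+00  0.00000000e+00  1.00000000e+00]] ['frame', 'depth', 'camera_matrix', 'cam_to_world']
```

View pics/scene0.png

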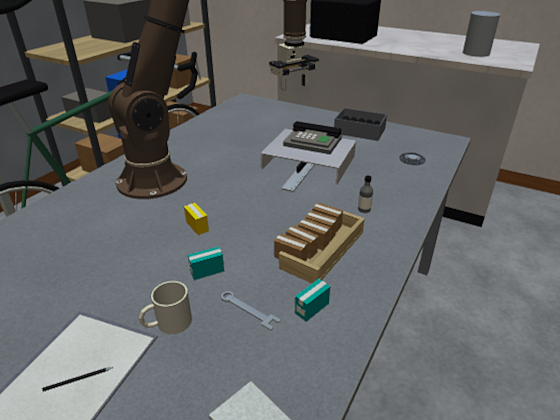

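View pics/top0.png

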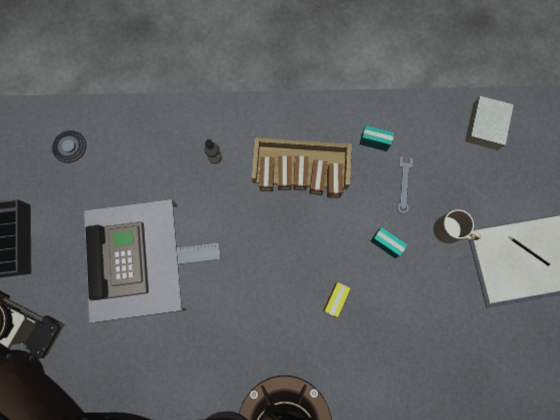

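The overview shows the rule's end at about (219,251) in the top view, sticking out of the shelf whose edge is near column 178. The tray spans columns 252–351, with its cartons proud toward the robot. Next I'll measure these.

Run:
```python
from h import *
d=dict(np.load('/tmp/top0.png.npz'));P=cloud(d)
im=cv2.imread('pics/top0.png')
c=im[120:280,165:365]; cv2.imwrite('pics/topz.png',cv2.resize(c,None,fx=4,fy=3.75,interpolation=cv2.INTER_CUBIC)[:600])
for (u,v) in [(219,244),(219,261),(180,252),(200,252),(216,252),(178,205),(183,308),(90,210),(240,250),(230,270),(253,183),(351,186),(254,138),(351,143)]: print(u,v,P[v,u].round(4))
# blade pts
m=(P[...,2]>0.004)&(P[...,2]<0.02)
sub=np.zeros_like(m);sub[235:270,176:228]=1
q=P[m&sub];print(len(q),q.min(0),q.max(0),np.median(q[:,2]))
r=cv2.minAreaRect((q[:,:2]*1000).astype(np.float32));print(r,cv2.boxPoints(r))
```

```text
219 244 [0.4799 0.1755 0.0012]
219 261 [ 0.432   0.1756 -0.002 ]
180 252 [0.4589 0.2847 0.0047]
200 252 [0.457  0.2273 0.0109]
216 252 [0.4566 0.183  0.0069]
178 205 [ 0.5966  0.2956 -0.0033]
183 308 [0.304  0.264  0.0467]
90 210 [0.5705 0.5187 0.0705]
240 250 [0.4614 0.116  0.0024]
230 270 [0.4059 0.1442 0.0006]
253 183 [ 0.6576  0.078  -0.0016]
351 186 [ 0.6413 -0.2067  0.0039]
254 138 [ 0.798   0.0742 -0.0056]
351 143 [ 0.775  -0.2144 -0.0017]
731 [0.40914962 0.1519577  0.00403425] [0.50523128 0.29434753 0.01652306] 0.008042492785515831
((456.9823913574219, 223.06451416015625), (96.1298599243164, 142.04629516601562), 0.31107065081596375) [[408.5326  293.82565]
 [409.30377 151.78146]
 [505.4322  152.30338]
 [504.661   294.34756]]
```

View pics/topz.png

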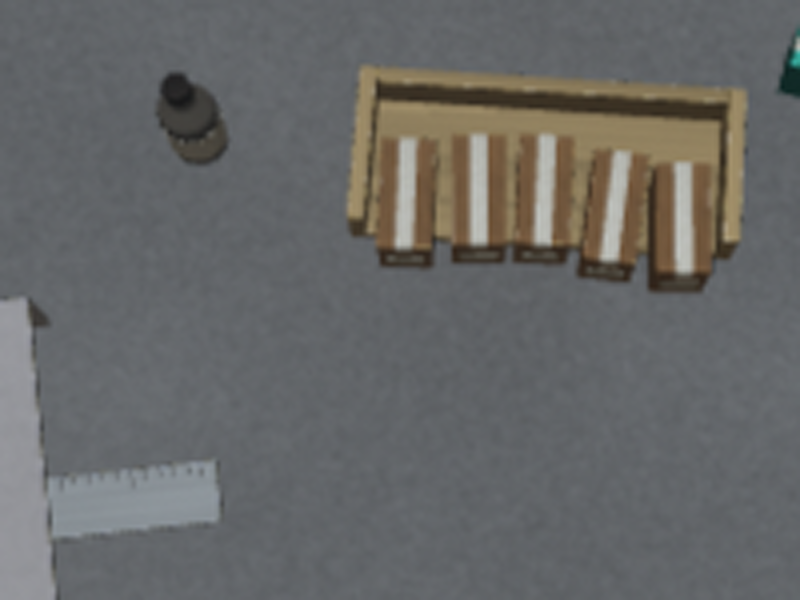

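```bash
cat >> h.py <<'E'
def ray(d,uv,h):
    K=np.array(d['camera_matrix']);T=np.array(d['cam_to_world']);uv=np.atleast_2d(np.array(uv,float))
    c=np.stack([(uv[:,0]-K[0,2])/K[0,0],-(uv[:,1]-K[1,2])/K[1,1],-np.ones(len(uv))],1)@T[:3,:3].T
    o=T[:3,3]; return o+c*((h-o[2])/c[:,2])[:,None]
def proj(d,X):
    K=np.array(d['camera_matrix']);T=np.array(d['cam_to_world'])
    p=(np.atleast_2d(X)-T[:3,3])@T[:3,:3]; return np.stack([K[0,0]*p[:,0]/-p[:,2]+K[0,2],K[1,1]*-p[:,1]/-p[:,2]+K[1,2]],1)
def seg_blade(d,roi,thr=(110,150)):
    f=d['frame'].astype(int); s=np.zeros(f.shape[:2],bool); s[roi[1]:roi[3],roi[0]:roi[2]]=1
    return s&(f[...,2]>thr[0])
E
python3 - <<'E'
from h import *
t=dict(np.load('/tmp/top0.png.npz'));s=dict(np.load('/tmp/scene0.png.npz'))
z=lambda n,x0,y0,x1,y1,f:cv2.imwrite('pics/'+n,cv2.resize(cv2.imread('pics/scene0.png')[y0:y1,x0:x1],None,fx=f,fy=f,interpolation=cv2.INTER_CUBIC))
z('sz1.png',255,120,375,210,6);z('sz2.png',265,190,375,280,6)
f=t['frame'].astype(int);print(f[250,195:228],f[240:264,205].tolist())
E
```

```text
[[136 144 150]
 [136 144 149]
 [133 141 146]
 [129 136 141]
 [135 143 149]
 [135 143 148]
 [136 144 149]
 [136 143 148]
 [136 144 149]
 [137 145 150]
 [137 144 150]
 [138 145 151]
 [139 146 152]
 [139 146 152]
 [139 147 152]
 [140 147 153]
 [140 148 154]
 [140 147 153]
 [141 150 155]
 [142 150 156]
 [141 150 155]
 [142 150 156]
 [142 151 156]
 [138 146 150]
 [118 123 126]
 [ 96 100 103]
 [ 96 100 103]
 [ 99 102 106]
 [100 104 108]
 [100 104 107]
 [101 105 108]
 [ 99 103 106]
 [ 97 101 104]] [[101, 105, 109], [103, 107, 110], [102, 106, 110], [100, 104, 107], [124, 131, 140], [128, 135, 143], [120, 126, 131], [132, 139, 144], [138, 146, 151], [136, 143, 149], [137, 144, 150], [140, 148, 153], [141, 149, 155], [141, 149, 154], [141, 149, 154], [141, 149, 155], [140, 148, 153], [138, 146, 152], [137, 145, 150], [138, 146, 152], [107, 112, 113], [94, 96, 97], [98, 102, 106], [98, 101, 105]]
```

View pics/sz1.png

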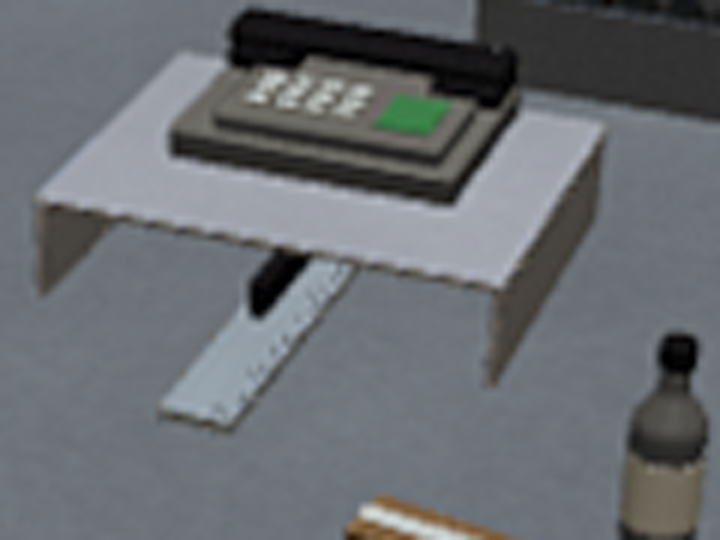

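View pics/sz2.png

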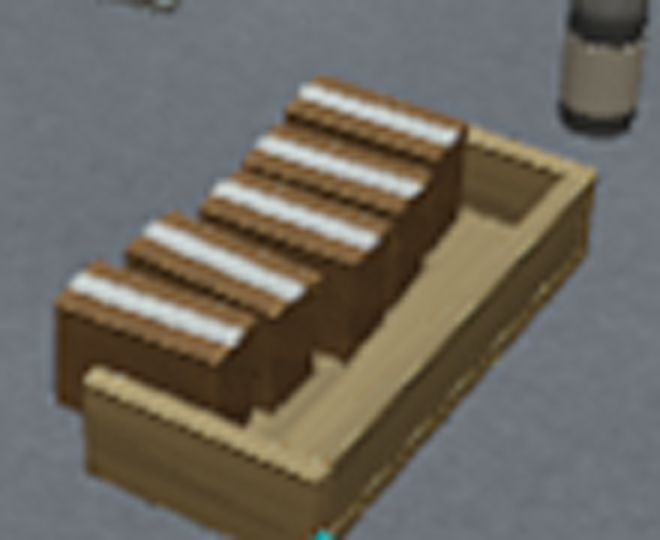

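Run:
```python
from h import *
t=dict(np.load('/tmp/top0.png.npz'));s=dict(np.load('/tmp/scene0.png.npz'))
f=t['frame'].astype(int)
m=np.zeros(f.shape[:2],np.uint8);m[238:268,181:226]=1
m=((f[...,2]>122)&(m>0)).astype(np.uint8)
c=max(cv2.findContours(m,0,1)[0],key=cv2.contourArea)[:,0]
w=ray(t,c,.008);r=cv2.minAreaRect((w[:,:2]*1000).astype(np.float32));print(r);print(cv2.boxPoints(r))
ys=[];
for u in range(186,216):
    col=np.where(m[:,u])[0]; ys.append((u,col.min(),col.max()))
ys=np.array(ys,float)
a=ray(t,ys[:,[0,1]],.008);b=ray(t,ys[:,[0,2]],.008)
for q in(a,b): print(np.polyfit(q[:,1],q[:,0],1), np.degrees(np.arctan(np.polyfit(q[:,1],q[:,0],1)[0])))
print('scene end', ray(s,[(281.2,187.9),(293.3,191.6)],.008))
U=lambda L:[(165+(x+.5)/4-.5,120+(y+.5)/3.75-.5) for x,y in L]
print('tray rim',ray(t,U([(350,219),(360,66),(747,90),(738,243)]),.055).round(4))
V=lambda L:[(265+(x+.5)/6-.5,190+(y+.5)/6-.5) for x,y in L]
print('tray scene rim: -y front, -y back, +y back',ray(s,V([(87,372),(327,474),(597,173)]),.055).round(4))
print('carton fronts top z=.072',ray(t,U([(378,249),(432,250),(452,247),(504,247),(514,247),(566,247),(580,264),(632,267),(650,275),(707,275)]),.072).round(4))
print('bottle base',ray(t,U([(205,150)]),0.0).round(3), 'shelf edge corners z=.07', ray(t,U([(27,299),(53,600)]),.07))
P=cloud(t);S=cloud(s)
for n,Q,(u,v) in [('top',P,(205,252)),('sc',S,(290,180)),('topcart',P,(267,165)),('sc cart',S,(320,215)),('shelf',P,(165,220)),('grip sc',S,(298,167))]:
    print(n,np.nanmedian(Q[v-1:v+2,u-1:u+2].reshape(-1,3),0).round(4))
```

```text
((455.4782409667969, 228.3975830078125), (47.423091888427734, 108.53076171875), 5.570917129516602)
[[426.61072 280.1048 ]
 [437.14667 172.08664]
 [484.34576 176.69037]
 [473.8098  284.70853]]
[-0.109429    0.50249962] -6.244971720942866
[-0.09760925  0.45682142] -5.574937855213034
scene end [[0.44180702 0.16434355 0.008     ]
 [0.49017054 0.16287124 0.008     ]]
tray rim [[ 0.6565  0.0771  0.055 ]
 [ 0.7772  0.0691  0.055 ]
 [ 0.7524 -0.2061  0.055 ]
 [ 0.6324 -0.1936  0.055 ]]
tray scene rim: -y front, -y back, +y back [[ 0.6336 -0.1931  0.055 ]
 [ 0.7553 -0.2034  0.055 ]
 [ 0.7785  0.0616  0.055 ]]
carton fronts top z=.072 [[ 0.6283  0.057   0.072 ]
 [ 0.6268  0.0199  0.072 ]
 [ 0.6288  0.0061  0.072 ]
 [ 0.6281 -0.0297  0.072 ]
 [ 0.628  -0.0366  0.072 ]
 [ 0.6272 -0.0724  0.072 ]
 [ 0.6142 -0.0816  0.072 ]
 [ 0.6112 -0.1172  0.072 ]
 [ 0.6049 -0.1293  0.072 ]
 [ 0.6041 -0.1684  0.072 ]]
bottle base [[0.731 0.187 0.   ]] shelf edge corners z=.07 [[0.59596809 0.29791581 0.07      ]
 [0.37746836 0.27445988 0.07      ]]
top [0.4569 0.2135 0.0097]
sc [0.4402 0.2321 0.005 ]
topcart [0.689  0.0345 0.0719]
sc cart [ 0.6654 -0.005   0.0698]
shelf [0.5385 0.3133 0.0706]
grip sc [0.4428 0.2913 0.0304]
```

```bash
cat >> h.py <<'E'
from scipy.spatial.transform import Rotation as R
def go(target,yaw=None):
    """delta (cm in tool axes) & turn (deg) to TCP target; yaw = world angle (deg) of jaw axis, mod 180"""
    s=observe();M=R.from_rotvec(s['ee_rot']).as_matrix()
    d=M.T@(np.array(target)-s['position'])*100
    cur=np.degrees(np.arctan2(M[1,1],M[0,1]))
    out=''
    if yaw is not None:
        e=(yaw-cur+90)%180-90; out=f' turn {-e:.2f} (world +{e:.2f})'
    print('t %.2f'%s['clock'],'pos',s['position'].round(4),'jaw yaw %.2f'%cur,'tilt',M[:,2].round(4),'delta cm',d.round(2),out,'F',s['force'].round(1),'w %.3f'%s['width'],'j7 %.2f'%s['joints'][6])
E
python3 - <<'E'
from h import *
go((.459,.202,.12),5.9)
E
```

```text
t 0.10 pos [0.2817 0.5574 0.226 ] jaw yaw 63.19 tilt [-5.0e-04 -1.3e-03 -1.0e+00] delta cm [-31.86 -23.71  10.64]  turn 57.29 (world +-57.29) F [-1.7 -0.9 -0.4] w 1.004 j7 -0.08
```

Request:
{"op": "arm_command", "data": {"deltas": [{"xyz":[-3.2,-2.4,0],"turn":6,"jaw":0},{"xyz":[-6.4,-4.8,0],"turn":12,"jaw":0},{"xyz":[-9.6,-7.2,0],"turn":18,"jaw":0},{"xyz":[-12.8,-9.5,0],"turn":24,"jaw":0},{"xyz":[-16,-12,0],"turn":30,"jaw":0}]}}

```text
clock: 0.52
position: [0.3708, 0.3764, 0.226]
ee_rot: [1.501, 2.76, -0.003]
force: [0.7, 0.3, 1.0]
width: 0.997
```

```bash
python3 -c "
from h import *
go((.459,.202,.12),5.9)"
```

```text
t 0.52 pos [0.3708 0.3764 0.226 ] jaw yaw 32.91 tilt [-8.0e-04 -1.5e-03 -1.0e+00] delta cm [-19.43  -2.05  10.62]  turn 27.01 (world +-27.01) F [0.7 0.3 1. ] w 0.997 j7 -0.26
```

Request:
{"op": "arm_command", "data": {"deltas": [{"xyz":[-4,-0.4,0],"turn":6,"jaw":0},{"xyz":[-8,-0.8,0],"turn":12,"jaw":0},{"xyz":[-12,-1.2,1],"turn":18,"jaw":0},{"xyz":[-16,-1.6,4],"turn":23,"jaw":0},{"xyz":[-19.4,-2.05,7],"turn":27,"jaw":0}]}}

```text
clock: 0.93
position: [0.4565, 0.2091, 0.1646]
ee_rot: [2.11, 2.326, 0.003]
force: [0.5, 0.4, -0.2]
width: 1.0
```

Request:
{"op": "arm_command", "data": {"deltas": [{"xyz":[0,0,0],"turn":0,"jaw":0},{"xyz":[0,0,2],"turn":0,"jaw":0}]}}

```text
clock: 1.1
position: [0.4583, 0.2067, 0.1456]
ee_rot: [2.115, 2.319, 0.005]
force: [0.5, 1.3, -0.1]
width: 0.999
```

```bash
python3 -c "
from h import *
go((.459,.202,.05),5.9)
snap('scene','s1.png');snap('top','t1.png')
a=cv2.imread('pics/s1.png')[100:220,220:380];cv2.imwrite('pics/s1z.png',cv2.resize(a,None,fx=5,fy=5,interpolation=2))
a=cv2.imread('pics/t1.png')[180:300,160:320];cv2.imwrite('pics/t1z.png',cv2.resize(a,None,fx=5,fy=5,interpolation=2))
"
```

```text
t 1.10 pos [0.4583 0.2067 0.1456] jaw yaw 5.27 tilt [ 4.4e-03  4.0e-04 -1.0e+00] delta cm [-0.48 -0.02  9.56]  turn -0.63 (world +0.63) F [ 0.5  1.3 -0.1] w 0.999 j7 -0.29
```

View pics/s1z.png

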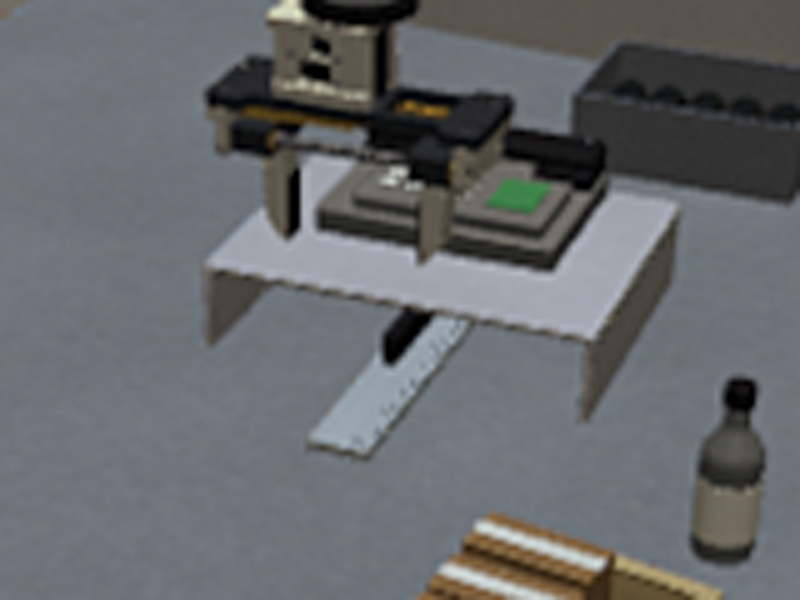

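View pics/t1z.png

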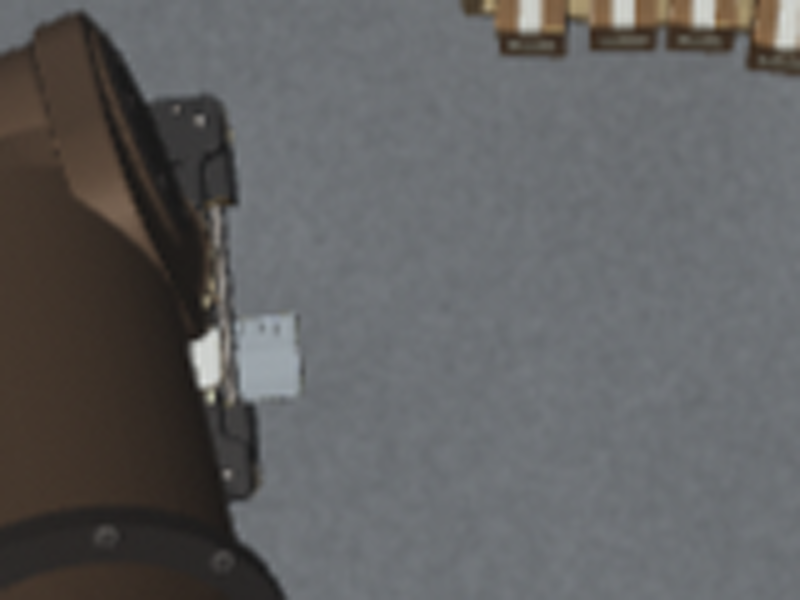

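The gripper is over the bare end, which shows at t1z (300,355). The body is clear of the shelf, so I'm going down.

Request:
{"op": "arm_command", "data": {"deltas": [{"xyz":[-0.6,0,3],"turn":-0.6,"jaw":0},{"xyz":[-0.6,0,6.5],"turn":-0.6,"jaw":0},{"xyz":[-0.6,0,9.5],"turn":-0.6,"jaw":0},{"xyz":[-0.6,0,11.5],"turn":-0.6,"jaw":0},{"xyz":[-0.6,0,11.5],"turn":-0.6,"jaw":0}]}}

```text
clock: 1.62
position: [0.4529, 0.2014, 0.0248]
ee_rot: [-2.096, -2.338, 0.013]
force: [-0.8, -0.7, 0.4]
width: 0.998
```

```bash
python3 -c "
from h import *
go((.459,.201,.004),5.9)
snap('scene','s2.png')
a=cv2.imread('pics/s2.png')[100:220,220:380];cv2.imwrite('pics/s2z.png',cv2.resize(a,None,fx=5,fy=5,interpolation=2))
"
```

```text
t 1.62 pos [0.4529 0.2014 0.0248] jaw yaw 6.24 tilt [-0.0069 -0.0051 -1.    ] delta cm [-0.1   0.61  2.07]  turn 0.34 (world +-0.34) F [-0.8 -0.7  0.4] w 0.998 j7 -0.18
```

View pics/s2z.png

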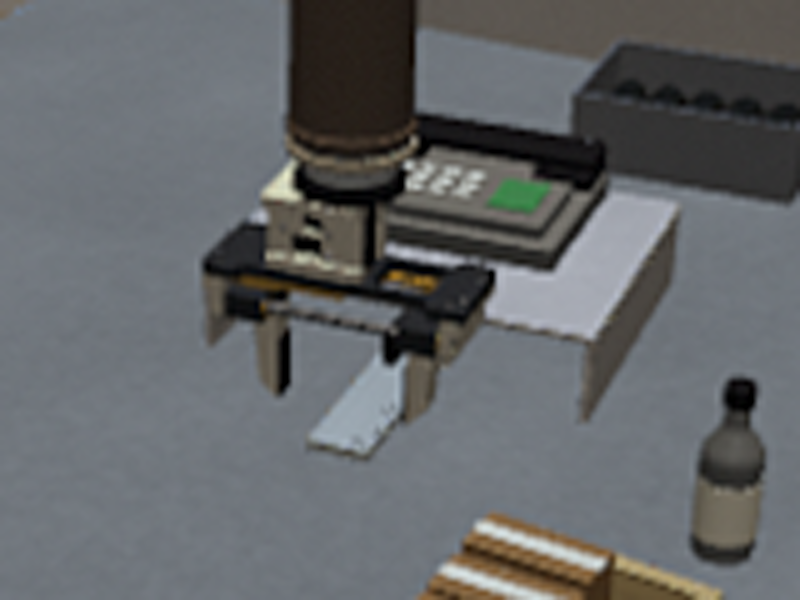

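The fingers straddle the blade near its end, at s2z (275–420, 390). I'll fix the 6 mm lateral error and lower further.

Request:
{"op": "arm_command", "data": {"deltas": [{"xyz":[-0.1,0.6,1],"turn":0.3,"jaw":0},{"xyz":[-0.1,0.6,1.8],"turn":0.3,"jaw":0},{"xyz":[-0.1,0.6,2.2],"turn":0.3,"jaw":0},{"xyz":[-0.1,0.6,2.2],"turn":0.3,"jaw":0}]}}

```text
clock: 2.0
position: [0.4598, 0.2016, 0.0049]
ee_rot: [-2.102, -2.333, 0.01]
force: [0.1, 0.2, -0.1]
width: 0.998
```

```bash
python3 -c "
from h import *
go((.459,.201,.002),5.9)"
```

```text
t 2.00 pos [0.4598 0.2016 0.0049] jaw yaw 5.94 tilt [-0.0052 -0.0038 -1.    ] delta cm [-0.05 -0.09  0.29]  turn 0.04 (world +-0.04) F [ 0.1  0.2 -0.1] w 0.998 j7 -0.16
```

Request:
{"op": "arm_command", "data": {"deltas": [{"xyz":[0,0,0.3],"turn":0,"jaw":0},{"xyz":[0,0,0.3],"turn":0,"jaw":160},{"xyz":[0,0,0.3],"turn":0,"jaw":160},{"xyz":[0,0,0.3],"turn":0,"jaw":160},{"xyz":[0,0,0.3],"turn":0,"jaw":160}], "force": 30}}

```text
clock: 2.42
position: [0.4599, 0.2016, 0.0022]
ee_rot: [-2.102, -2.333, 0.009]
force: [0.3, 0.4, 0.1]
width: 0.76
```

Request:
{"op": "arm_command", "data": {"deltas": [{"xyz":[0,0,0],"turn":0,"jaw":160},{"xyz":[0,0,0],"turn":0,"jaw":160}]}}

```text
clock: 2.58
position: [0.4599, 0.2017, 0.0023]
ee_rot: [-2.102, -2.333, 0.009]
force: [0.4, -0.1, -0.0]
width: 0.612
```

```bash
python3 -c "
from h import *
s=observe();p=s['position']
go((p[0]+.1008*.28/.995*.995,p[1]-.28,.003),5.9)"
```

```text
t 2.58 pos [0.4599 0.2017 0.0023] jaw yaw 5.95 tilt [-0.0047 -0.0035 -1.    ] delta cm [-2.814e+01 -9.000e-02  1.000e-02]  turn 0.05 (world +-0.05) F [ 0.4 -0.1 -0. ] w 0.612 j7 -0.16
```

Request:
{"op": "arm_command", "data": {"deltas": [{"xyz":[0,0,0],"turn":0,"jaw":160},{"xyz":[0,0,0],"turn":0,"jaw":160},{"xyz":[0,0,0],"turn":0,"jaw":160},{"xyz":[0,0,0],"turn":0,"jaw":160}]}}

```text
clock: 2.92
position: [0.4598, 0.2016, 0.0023]
ee_rot: [-2.102, -2.333, 0.009]
force: [-1.0, -0.3, 2.4]
width: 0.494
```

It's gripped at about 46 mm. Now I'll draw it out along its axis.

Request:
{"op": "arm_command", "data": {"deltas": [{"xyz":[-1,0,0],"turn":0,"jaw":160},{"xyz":[-2.5,0,0],"turn":0,"jaw":160},{"xyz":[-4,0,0],"turn":0,"jaw":160},{"xyz":[-5.5,0,0],"turn":0,"jaw":160},{"xyz":[-7,0,0],"turn":0,"jaw":160}]}}

```text
clock: 3.33
position: [0.467, 0.1306, 0.0024]
ee_rot: [-2.102, -2.333, 0.01]
force: [0.7, 0.5, -2.2]
width: 0.498
```

```bash
python3 -c "
from h import *
go((.4882,-.079,.003),5.9)
snap('scene','s3.png')
a=cv2.imread('pics/s3.png')[100:250,220:420];cv2.imwrite('pics/s3z.png',cv2.resize(a,None,fx=4,fy=4,interpolation=2))
"
```

```text
t 3.33 pos [0.467  0.1306 0.0024] jaw yaw 5.94 tilt [-0.0051 -0.0038 -1.    ] delta cm [-2.107e+01 -6.000e-02  1.000e-02]  turn 0.04 (world +-0.04) F [ 0.7  0.5 -2.2] w 0.498 j7 -0.04
```

View pics/s3z.png

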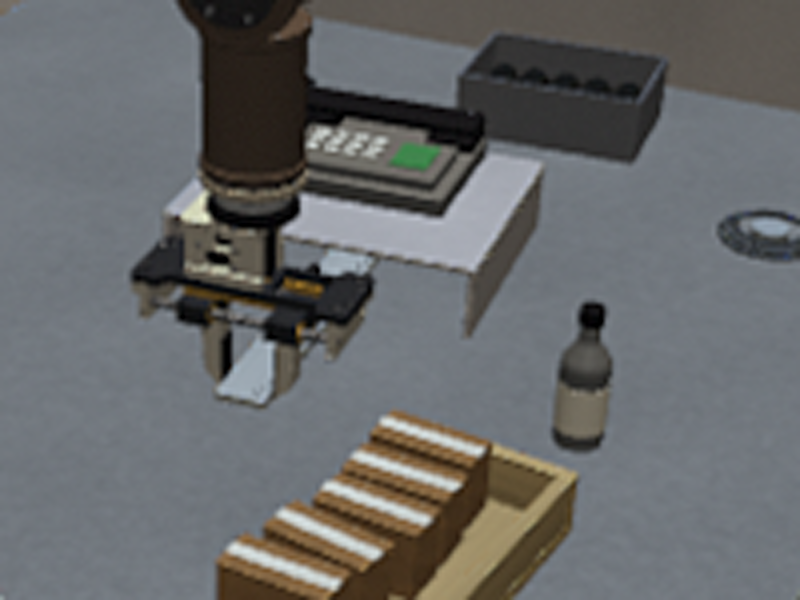

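Request:
{"op": "arm_command", "data": {"deltas": [{"xyz":[-2,-0.1,0],"turn":0,"jaw":160},{"xyz":[-4,-0.3,0],"turn":0,"jaw":160},{"xyz":[-6,-0.6,0],"turn":0,"jaw":160},{"xyz":[-8,-0.8,0],"turn":0,"jaw":160},{"xyz":[-10,-1,0],"turn":0,"jaw":160}]}}

```text
clock: 3.8
position: [0.467, 0.0251, 0.003]
ee_rot: [2.107, 2.33, -0.013]
force: [0.5, 1.3, -1.7]
width: 0.492
```

Request:
{"op": "arm_command", "data": {"deltas": [{"xyz":[-2,-0.2,0],"turn":0,"jaw":160},{"xyz":[-4,-0.4,0],"turn":0,"jaw":160},{"xyz":[-6,-0.6,0],"turn":0,"jaw":160},{"xyz":[-8,-0.8,0],"turn":0,"jaw":160},{"xyz":[-9.5,-1,0],"turn":0,"jaw":160}]}}

```text
clock: 4.22
position: [0.4662, -0.0726, 0.0035]
ee_rot: [2.109, 2.328, -0.013]
force: [1.2, 0.3, -2.2]
width: 0.495
```

```bash
python3 -c "
from h import *
go((.467,-.065,.003),5.9)
snap('scene','s4.png')
a=cv2.imread('pics/s4.png')[100:300,180:420];cv2.imwrite('pics/s4z.png',cv2.resize(a,None,fx=3,fy=3,interpolation=2))
"
```

```text
t 4.22 pos [ 0.4662 -0.0726  0.0035] jaw yaw 5.65 tilt [-0.0053 -0.0066 -1.    ] delta cm [0.74 0.15 0.04]  turn -0.25 (world +0.25) F [ 1.2  0.3 -2.2] w 0.495 j7 0.34
```

View pics/s4z.png

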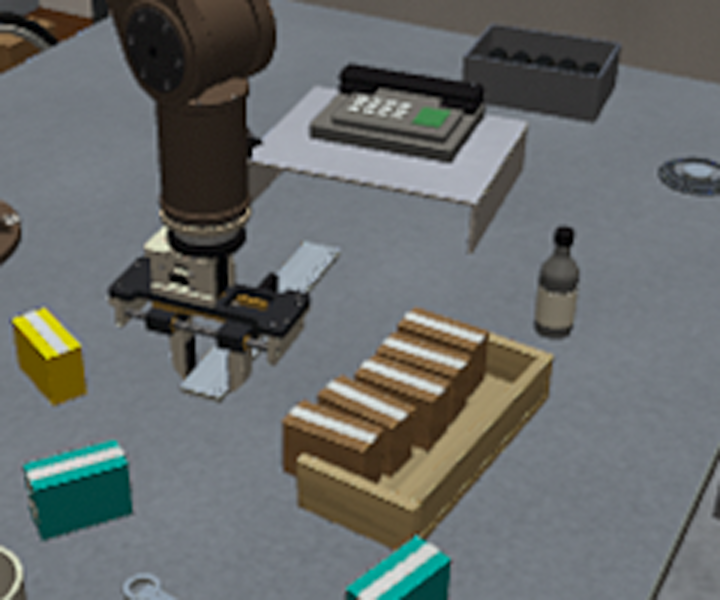

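The rule is fully clear of the shelf, its tail at s4z (320,250). I'll release it and rise.

Request:
{"op": "arm_command", "data": {"deltas": [{"xyz":[0,0,0],"turn":0,"jaw":60},{"xyz":[0,0,0],"turn":0,"jaw":60},{"xyz":[0,0,0],"turn":0,"jaw":60},{"xyz":[0,0,0],"turn":0,"jaw":60},{"xyz":[0,0,0],"turn":0,"jaw":60}]}}

```text
clock: 4.68
position: [0.4661, -0.0747, 0.0036]
ee_rot: [2.11, 2.325, -0.015]
force: [-0.1, -0.9, -0.5]
width: 0.756
```

Request:
{"op": "arm_command", "data": {"deltas": [{"xyz":[0,0,-2],"turn":0,"jaw":60},{"xyz":[0,0,-5],"turn":0,"jaw":60},{"xyz":[0,0,-8],"turn":0,"jaw":60},{"xyz":[0,0,-10],"turn":0,"jaw":60},{"xyz":[0,0,-10],"turn":0,"jaw":60}]}}

```text
clock: 5.1
position: [0.4691, -0.0734, 0.1073]
ee_rot: [2.106, 2.323, -0.008]
force: [-0.1, 0.1, -0.1]
width: 0.76
```

Request:
{"op": "arm_command", "data": {"deltas": [{"xyz":[-4,-1,0],"turn":0,"jaw":60},{"xyz":[-8,-3,0],"turn":0,"jaw":60},{"xyz":[-12,-5,0],"turn":0,"jaw":60},{"xyz":[-13,-6,0],"turn":0,"jaw":60}]}}

```text
clock: 5.43
position: [0.4206, -0.2129, 0.1081]
ee_rot: [2.108, 2.319, -0.01]
force: [-0.9, -0.2, -0.2]
width: 0.764
```

```bash
python3 -c "
from h import *
go((.467,-.065,.003),5.9)
snap('scene','s5.png');snap('top','t5.png')
a=cv2.imread('pics/s5.png')[100:300,180:420];cv2.imwrite('pics/s5z.png',cv2.resize(a,None,fx=3,fy=3,interpolation=2))
a=cv2.imread('pics/t5.png')[120:300,160:400];cv2.imwrite('pics/t5z.png',cv2.resize(a,None,fx=3,fy=3,interpolation=2))
"
```

```text
t 5.43 pos [ 0.4206 -0.2129  0.1081] jaw yaw 5.46 tilt [ 0.0013 -0.0099 -1.    ] delta cm [14.38  6.02 10.37]  turn -0.44 (world +0.44) F [-0.9 -0.2 -0.2] w 0.764 j7 0.60
```

View pics/s5z.png

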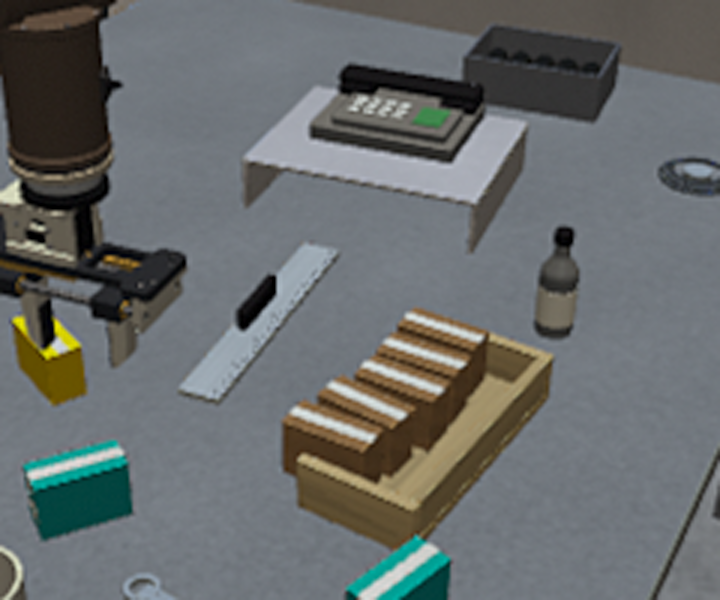

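View pics/t5z.png

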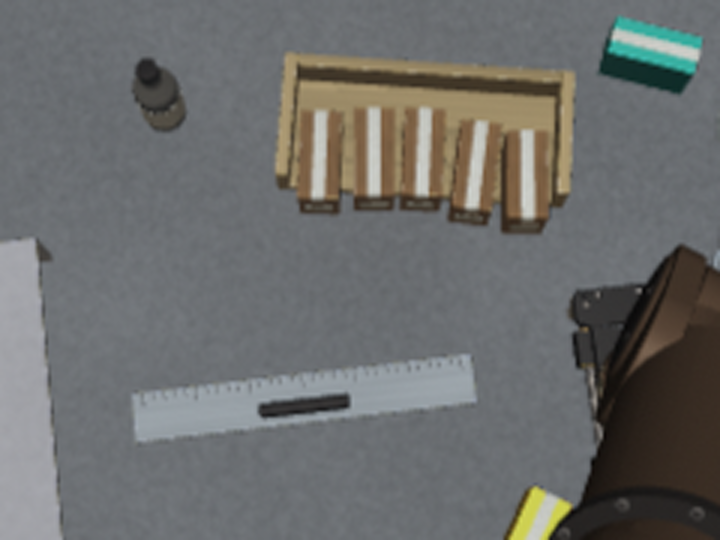

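The rule lies free: in t5z it runs from (133,415) to (475,380), with the grip centred at (304,406). I'll measure it from both views.

```bash
cat > meas.py <<'E'
from h import *
def blade(d,roi,h=.008):
    f=d['frame'].astype(int);m=np.zeros(f.shape[:2],np.uint8);m[roi[1]:roi[3],roi[0]:roi[2]]=1
    m=((f[...,2]>122)&(m>0)).astype(np.uint8)
    m=cv2.morphologyEx(m,cv2.MORPH_CLOSE,np.ones((7,7)))
    c=max(cv2.findContours(m,0,1)[0],key=cv2.contourArea)[:,0]
    w=ray(d,c,h)[:,:2]*1000;r=cv2.minAreaRect(w.astype(np.float32))
    return r,cv2.boxPoints(r)
def dark(d,roi,h,thr=60):
    f=d['frame'].astype(int);m=np.zeros(f.shape[:2],np.uint8);m[roi[1]:roi[3],roi[0]:roi[2]]=1
    m=((f.max(2)<thr)&(m>0)).astype(np.uint8)
    c=max(cv2.findContours(m,0,1)[0],key=cv2.contourArea)[:,0]
    w=ray(d,c,h)[:,:2]*1000;r=cv2.minAreaRect(w.astype(np.float32)); return r
E
python3 - <<'E'
from meas import *
t=dict(np.load('/tmp/t5.png.npz'));s=dict(np.load('/tmp/s5.png.npz'))
print(blade(t,(200,232,322,275)));print('grip top',dark(t,(235,245,285,265),.034))
print(blade(s,(235,175,300,240)))
V=lambda L:[(180+(x+.5)/3-.5,100+(y+.5)/3-.5) for x,y in L]
# grip top outline scene: top ridge ends
print('grip scene top corners',ray(s,V([(238,309),(268,276),(277,281),(247,314)]),.034).round(4))
print('end corners scene',ray(s,V([(180,389),(216,396),(308,243),(339,251)]),.008).round(4))
P=cloud(t)
g=P[250:260,246:277];print('grip depth z',np.nanpercentile(g[...,2],[50,80,95]))
S=cloud(s);g=S[192:209,259:272];print(np.nanpercentile(g[...,2],[20,50,80,95]))
E
```

```text
(((452.83795166015625, 57.53205108642578), (48.570770263671875, 323.2067565917969), 5.523951530456543), array([[ 413.1091 ,  216.0472 ],
       [ 444.2216 , -105.65859],
       [ 492.5668 , -100.98309],
       [ 461.4543 ,  220.72269]], dtype=float32))
grip top ((442.5789489746094, 55.521907806396484), (11.265989303588867, 78.18305969238281), 5.190924167633057)
(((444.40838623046875, 52.081207275390625), (233.78981018066406, 381.7836608886719), 28.895252227783203), array([[ 249.82556 ,  162.7231  ],
       [ 434.30716 , -171.53023 ],
       [ 638.9912  ,  -58.560684],
       [ 454.5096  ,  275.69263 ]], dtype=float32))
grip scene top corners [[0.445  0.0125 0.034 ]
 [0.4391 0.0858 0.034 ]
 [0.4531 0.0815 0.034 ]
 [0.4584 0.0087 0.034 ]]
end corners scene [[ 0.4495 -0.1083  0.008 ]
 [ 0.4875 -0.1009  0.008 ]
 [ 0.4211  0.2101  0.008 ]
 [ 0.4622  0.2114  0.008 ]]
grip depth z [0.01421047 0.03380945 0.0364092 ]
[-0.00137695  0.00996005  0.02894598  0.03237301]
```

```bash
python3 -c "
from h import *
go((.4445,.055,.06),5.5)"
```

```text
t 5.53 pos [ 0.4196 -0.2118  0.1078] jaw yaw 5.29 tilt [-2.0e-04 -8.7e-03 -1.0e+00] delta cm [26.38  4.94  4.55]  turn -0.21 (world +0.21) F [ 1.3  0.4 -0.3] w 0.766 j7 0.59
```

Request:
{"op": "arm_command", "data": {"deltas": [{"xyz":[4,0.8,0],"turn":0,"jaw":90},{"xyz":[8,1.6,0],"turn":0,"jaw":90},{"xyz":[12,2.4,0],"turn":0,"jaw":90},{"xyz":[16,3.2,0],"turn":0,"jaw":90},{"xyz":[20,3.8,0],"turn":0,"jaw":90}]}}

```text
clock: 5.95
position: [0.439, -0.0058, 0.1057]
ee_rot: [2.111, 2.319, -0.01]
force: [0.9, 0.3, 0.8]
width: 0.649
```

Request:
{"op": "arm_command", "data": {"deltas": [{"xyz":[3.5,0.7,0],"turn":0,"jaw":90},{"xyz":[6.5,1.1,1],"turn":0,"jaw":90},{"xyz":[6.5,1.1,4],"turn":0,"jaw":90},{"xyz":[6.5,1.1,4.5],"turn":0,"jaw":90}]}}

```text
clock: 6.28
position: [0.4418, 0.0629, 0.0572]
ee_rot: [2.105, 2.328, -0.014]
force: [-0.8, -0.6, -0.8]
width: 0.648
```

```bash
python3 -c "
from h import *
go((.4445,.055,.011),5.5)"
```

```text
t 6.28 pos [0.4418 0.0629 0.0572] jaw yaw 5.78 tilt [-0.0037 -0.0084 -1.    ] delta cm [-0.77  0.21  4.63]  turn 0.28 (world +-0.28) F [-0.8 -0.6 -0.8] w 0.648 j7 -0.03
```

Request:
{"op": "arm_command", "data": {"deltas": [{"xyz":[-0.8,0.2,1.5],"turn":0.3,"jaw":90},{"xyz":[-0.8,0.2,3],"turn":0.3,"jaw":90},{"xyz":[-0.8,0.2,4.1],"turn":0.3,"jaw":90},{"xyz":[-0.8,0.2,4.5],"turn":0.3,"jaw":90},{"xyz":[-0.8,0.2,4.5],"turn":0.3,"jaw":90}]}}

```text
clock: 6.7
position: [0.4435, 0.0541, 0.0117]
ee_rot: [2.113, 2.323, -0.017]
force: [-0.3, 0.5, 0.0]
width: 0.643
```

```bash
python3 -c "
from h import *
go((.4445,.055,.011),5.5)
snap('scene','s6.png')
a=cv2.imread('pics/s6.png')[130:250,210:370];cv2.imwrite('pics/s6z.png',cv2.resize(a,None,fx=5,fy=5,interpolation=2))
"
```

```text
t 6.70 pos [0.4435 0.0541 0.0117] jaw yaw 5.43 tilt [-0.0061 -0.0091 -0.9999] delta cm [0.08 0.11 0.07]  turn -0.07 (world +0.07) F [-0.3  0.5  0. ] w 0.643 j7 0.01
```

View pics/s6z.png

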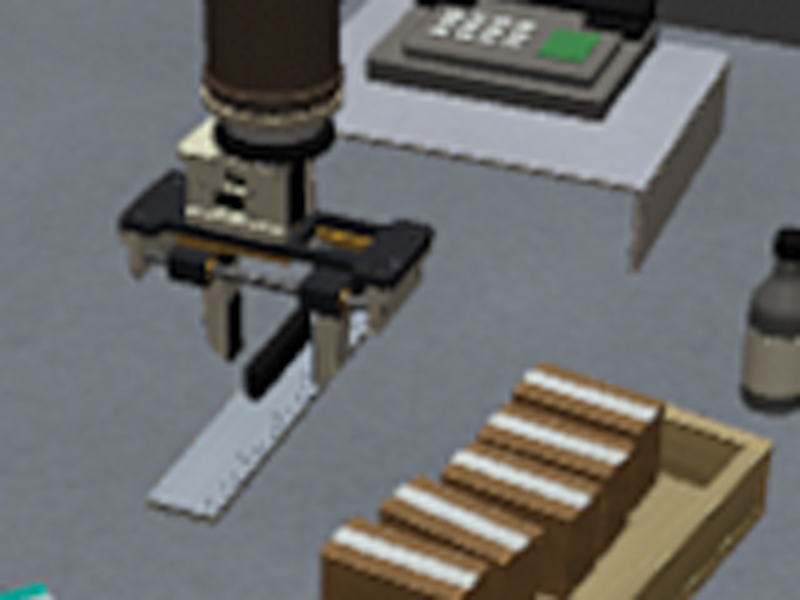

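The fingers straddle the grip at s6z (275,345). Closing.

Request:
{"op": "arm_command", "data": {"deltas": [{"xyz":[0,0,0],"turn":0,"jaw":255},{"xyz":[0,0,0],"turn":0,"jaw":255},{"xyz":[0,0,0],"turn":0,"jaw":255},{"xyz":[0,0,0],"turn":0,"jaw":255},{"xyz":[0,0,0],"turn":0,"jaw":255}], "force": 50}}

```text
clock: 7.17
position: [0.4442, 0.0544, 0.0127]
ee_rot: [2.112, 2.322, -0.015]
force: [0.1, -0.4, -0.9]
width: 0.335
```

Request:
{"op": "arm_command", "data": {"deltas": [{"xyz":[0,0,0],"turn":0,"jaw":255},{"xyz":[0,0,0],"turn":0,"jaw":255},{"xyz":[0,0,0],"turn":0,"jaw":255},{"xyz":[0,0,0],"turn":0,"jaw":255},{"xyz":[0,0,0],"turn":0,"jaw":255}]}}

```text
clock: 7.58
position: [0.4443, 0.0544, 0.0127]
ee_rot: [2.112, 2.323, -0.014]
force: [-1.3, 0.4, 1.9]
width: 0.128
```

Request:
{"op": "arm_command", "data": {"deltas": [{"xyz":[0,0,-0.5],"turn":0,"jaw":255},{"xyz":[0,0,-1.2],"turn":0,"jaw":255},{"xyz":[0,0,-2],"turn":0,"jaw":255},{"xyz":[0,0,-2.5],"turn":0,"jaw":255},{"xyz":[0,0,-2.5],"turn":0,"jaw":255}]}}

```text
clock: 8.0
position: [0.4451, 0.0548, 0.039]
ee_rot: [2.111, 2.322, -0.012]
force: [0.4, 0.2, -3.4]
width: 0.127
```

```bash
python3 -c "
from h import *
go((.556,-.0508,.0377),-5.1)"
```

```text
t 8.00 pos [0.4451 0.0548 0.039 ] jaw yaw 5.44 tilt [-0.0023 -0.0079 -1.    ] delta cm [-11.57  10.04   0.19]  turn 10.54 (world +-10.54) F [ 0.4  0.2 -3.4] w 0.127 j7 -0.00
```

Request:
{"op": "arm_command", "data": {"deltas": [{"xyz":[-1.5,1,0],"turn":2,"jaw":255},{"xyz":[-3.5,2.5,0],"turn":4,"jaw":255},{"xyz":[-5.5,4,0],"turn":6,"jaw":255},{"xyz":[-7.5,5.5,0],"turn":8,"jaw":255},{"xyz":[-9.5,7,0],"turn":10,"jaw":255}]}}

```text
clock: 8.42
position: [0.5244, -0.0339, 0.0396]
ee_rot: [2.306, 2.127, -0.011]
force: [0.6, 1.0, -4.3]
width: 0.127
```

```bash
python3 -c "
from h import *
go((.556,-.0508,.0377),-5.1)"
```

```text
t 8.42 pos [ 0.5244 -0.0339  0.0396] jaw yaw -4.63 tilt [-0.0023 -0.0078 -1.    ] delta cm [-1.43  3.29  0.2 ]  turn 0.47 (world +-0.47) F [ 0.6  1.  -4.3] w 0.127 j7 0.06
```

Request:
{"op": "arm_command", "data": {"deltas": [{"xyz":[-0.5,1,0.1],"turn":0.2,"jaw":255},{"xyz":[-1,2,0.2],"turn":0.4,"jaw":255},{"xyz":[-1.4,2.8,0.2],"turn":0.5,"jaw":255},{"xyz":[-1.4,2.8,0.2],"turn":0.5,"jaw":255}]}}

```text
clock: 8.75
position: [0.5525, -0.0507, 0.0376]
ee_rot: [2.315, 2.116, -0.01]
force: [-0.1, -0.7, -3.3]
width: 0.127
```

```bash
python3 -c "
from h import *
go((.556,-.0508,.0377),-5.1)
snap('scene','s7.png');snap('top','t7.png')
a=cv2.imread('pics/s7.png')[150:290,220:400];cv2.imwrite('pics/s7z.png',cv2.resize(a,None,fx=4,fy=4,interpolation=2))
a=cv2.imread('pics/t7.png')[120:240,220:380];cv2.imwrite('pics/t7z.png',cv2.resize(a,None,fx=5,fy=5,interpolation=2))
"
```

```text
t 8.75 pos [ 0.5525 -0.0507  0.0376] jaw yaw -5.15 tilt [-0.0012 -0.0082 -1.    ] delta cm [ 0.03  0.34 -0.01]  turn -0.05 (world +0.05) F [-0.1 -0.7 -3.3] w 0.127 j7 0.09
```

View pics/s7z.png

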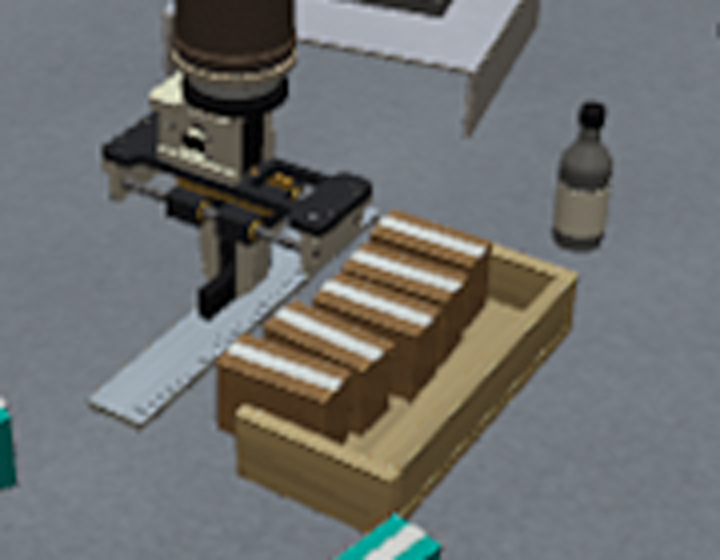

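View pics/t7z.png

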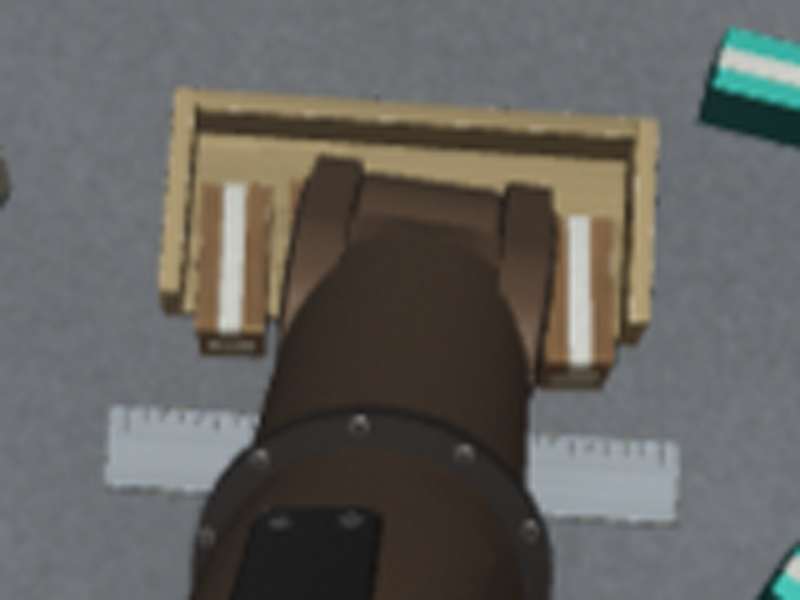

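In t7z the blade spans columns 105–679, against the tray's 165–658, and looks close to parallel. I'll check the numbers before pushing.

```bash
cat > edge.py <<'E'
from h import *
import sys
def edge(fn,zb,cols,rows,lo=110):
    t=dict(np.load('/tmp/'+fn+'.npz'));f=t['frame'].astype(float)[...,2];pts=[]
    for a,b in cols:
        for u in range(a,b):
            c=f[rows[0]:rows[1],u]; 
            k=np.where((c[:-1]<118)&(c[1:]>=118))[0]
            if len(k):
                k=k[0]; pts.append((u,rows[0]+k+(118-c[k])/(c[k+1]-c[k])))
    w=ray(t,pts,zb); p=np.polyfit(w[:,1],w[:,0],1);r=w[:,0]-np.polyval(p,w[:,1]);ok=abs(r)<.002
    p=np.polyfit(w[ok,1],w[ok,0],1)
    return p,w
E
python3 - <<'E'
from edge import *
p,w=edge('t7.png',.033,[(243,268),(330,353)],(198,215))
print('blade edge slope deg',np.degrees(np.arctan(p[0])),'x at y=-.0585',np.polyval(p,-.0585), w[[0,-1]].round(4))
t=dict(np.load('/tmp/t7.png.npz'))
U=lambda L:[(220+(x+.5)/5-.5,120+(y+.5)/5-.5) for x,y in L]
print('ends',ray(t,U([(107,407),(107,488),(679,443),(679,520)]),.033).round(4))
print('tray rim FL BL BR FR',ray(t,U([(162,290),(175,88),(659,120),(650,324)]),.055).round(4))
E
```

```text
blade edge slope deg 1.4761225450847535 x at y=-.0585 0.5929280402913873 [[ 0.5989  0.1046  0.033 ]
 [ 0.5855 -0.2024  0.033 ]]
ends [[ 0.5962  0.1103  0.033 ]
 [ 0.5497  0.1104  0.033 ]
 [ 0.5689 -0.2111  0.033 ]
 [ 0.525  -0.2088  0.033 ]]
tray rim FL BL BR FR [[ 0.6577  0.0775  0.055 ]
 [ 0.7773  0.0692  0.055 ]
 [ 0.7525 -0.2061  0.055 ]
 [ 0.6325 -0.1949  0.055 ]]
```

Request:
{"op": "arm_command", "data": {"deltas": [{"xyz":[0,0.5,0],"turn":0,"jaw":255},{"xyz":[0,1,0],"turn":0,"jaw":255},{"xyz":[0,1.4,0],"turn":0,"jaw":255},{"xyz":[0,1.8,0],"turn":0,"jaw":255},{"xyz":[0,2,0],"turn":0,"jaw":255}]}}

```text
clock: 9.27
position: [0.5714, -0.051, 0.0375]
ee_rot: [2.315, 2.119, -0.011]
force: [0.1, -0.4, -3.0]
width: 0.129
```

Request:
{"op": "arm_command", "data": {"deltas": [{"xyz":[0,0.3,0],"turn":0,"jaw":255},{"xyz":[0,0.6,0],"turn":0,"jaw":255},{"xyz":[0,0.9,0],"turn":0,"jaw":255},{"xyz":[0,1.2,0],"turn":0,"jaw":255},{"xyz":[0,1.5,0],"turn":0,"jaw":255}]}}

```text
clock: 9.68
position: [0.5862, -0.0524, 0.0373]
ee_rot: [2.315, 2.119, -0.012]
force: [-2.2, -0.3, -2.0]
width: 0.127
```

```bash
python3 -c "
from h import *
go((.6119,-.056,.0377),-5.1)
snap('scene','s8.png');snap('top','t8.png')
a=cv2.imread('pics/s8.png')[150:290,220:400];cv2.imwrite('pics/s8z.png',cv2.resize(a,None,fx=4,fy=4,interpolation=2))
a=cv2.imread('pics/t8.png')[120:240,220:380];cv2.imwrite('pics/t8z.png',cv2.resize(a,None,fx=5,fy=5,interpolation=2))
"
```

```text
t 9.68 pos [ 0.5862 -0.0524  0.0373] jaw yaw -5.07 tilt [-0.0034 -0.0073 -1.    ] delta cm [-0.14  2.59 -0.04]  turn 0.03 (world +-0.03) F [-2.2 -0.3 -2. ] w 0.127 j7 0.09
```

View pics/s8z.png

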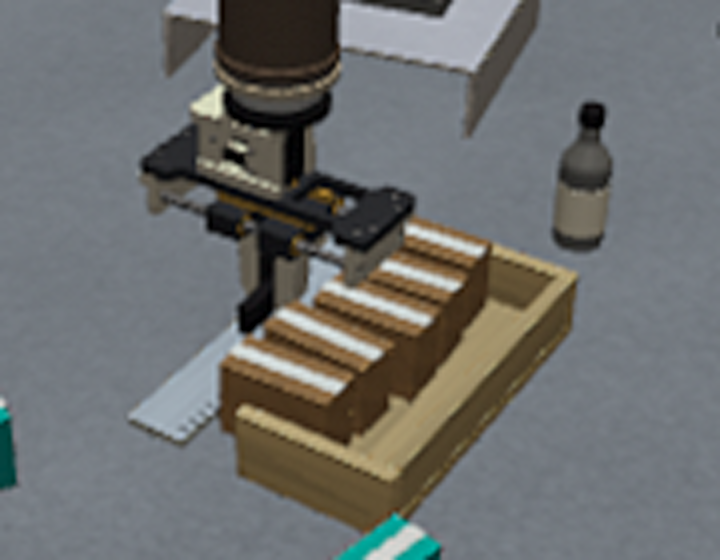

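View pics/t8z.png

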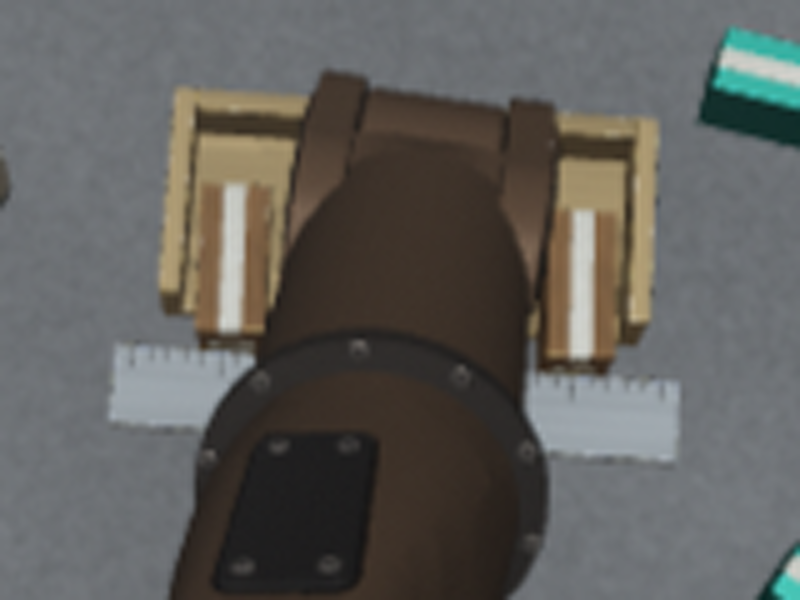

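Run:
```python
from h import *
d=dict(np.load('/tmp/s8.png.npz'));P=cloud(d)
# block right (s8z 345-410,200-280)
for (x,y) in [(350,270),(358,278),(370,255),(395,245),(405,215),(265,300),(250,290),(300,290)]:
    u,v=220+x//4,150+y//4;print((x,y),np.nanmedian(P[v-1:v+1,u-1:u+1].reshape(-1,3),0).round(3),d['frame'][v,u])
print(proj(d,[[.586+.095,-.06,.104],[.586+.095,-.06-.0375,.104],[.586+.095,-.06+.0375,.104]])*1)
```

```text
(350, 270) [ 0.665 -0.097  0.12 ] [98 92 80]
(358, 278) [ 0.669 -0.092  0.112] [84 80 71]
(370, 255) [ 0.676 -0.091  0.134] [85 79 69]
(395, 245) [ 0.673 -0.041  0.111] [82 79 70]
(405, 215) [ 0.681 -0.043  0.14 ] [17 17 17]
(265, 300) [ 0.589 -0.074  0.054] [8 7 9]
(250, 290) [ 0.569 -0.063  0.05 ] [92 86 73]
(300, 290) [ 0.608 -0.055  0.059] [74 67 55]
[[317.35183992 216.27359697]
 [311.47740743 223.18401097]
 [322.96715414 209.66799788]]
```

The gripper body's underside measures about 0.105 m, well above the carton tops at 0.072. Carton5 is already moving, so I'll keep pushing slowly.

Request:
{"op": "arm_command", "data": {"deltas": [{"xyz":[0,0.3,0],"turn":0,"jaw":255},{"xyz":[0,0.6,0],"turn":0,"jaw":255},{"xyz":[0,0.9,0],"turn":0,"jaw":255},{"xyz":[0,1.2,0],"turn":0,"jaw":255},{"xyz":[0,1.5,0],"turn":0,"jaw":255}]}}

```text
clock: 10.2
position: [0.6008, -0.0537, 0.0371]
ee_rot: [2.316, 2.12, -0.013]
force: [-6.4, 2.1, 0.5]
width: 0.127
```

Request:
{"op": "arm_command", "data": {"deltas": [{"xyz":[0,0.15,0],"turn":0,"jaw":255},{"xyz":[0,0.3,0],"turn":0,"jaw":255},{"xyz":[0,0.45,0],"turn":0,"jaw":255},{"xyz":[0,0.6,0],"turn":0,"jaw":255},{"xyz":[0,0.7,0],"turn":0,"jaw":255}]}}

```text
clock: 10.62
position: [0.6067, -0.0542, 0.0368]
ee_rot: [2.317, 2.121, -0.016]
force: [-5.5, 1.3, 0.0]
width: 0.125
```

```bash
python3 -c "
from h import *
go((.6119,-.056,.0377),-5.1)
snap('scene','s9.png');snap('top','t9.png')
a=cv2.imread('pics/s9.png')[150:290,220:400];cv2.imwrite('pics/s9z.png',cv2.resize(a,None,fx=4,fy=4,interpolation=2))
a=cv2.imread('pics/t9.png')[120:240,220:380];cv2.imwrite('pics/t9z.png',cv2.resize(a,None,fx=5,fy=5,interpolation=2))
"
```

```text
t 10.62 pos [ 0.6067 -0.0542  0.0368] jaw yaw -5.06 tilt [-0.0073 -0.0069 -0.9999] delta cm [-0.13  0.54 -0.09]  turn 0.04 (world +-0.04) F [-5.5  1.3  0. ] w 0.125 j7 0.09
```

View pics/s9z.png

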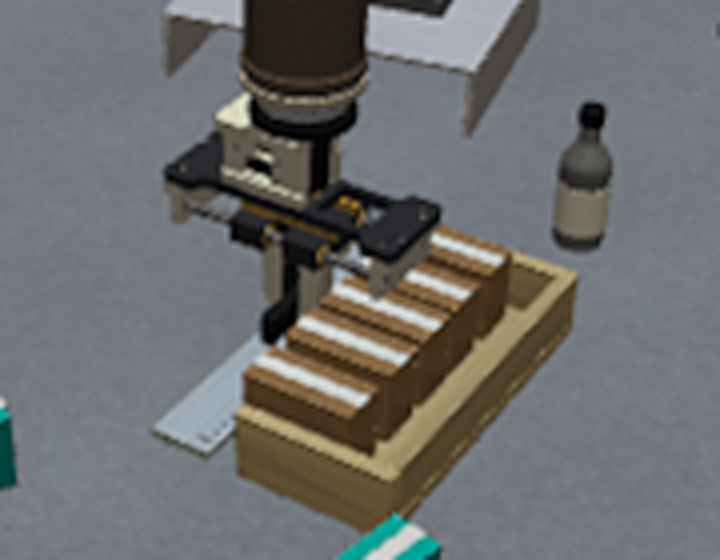

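View pics/t9z.png

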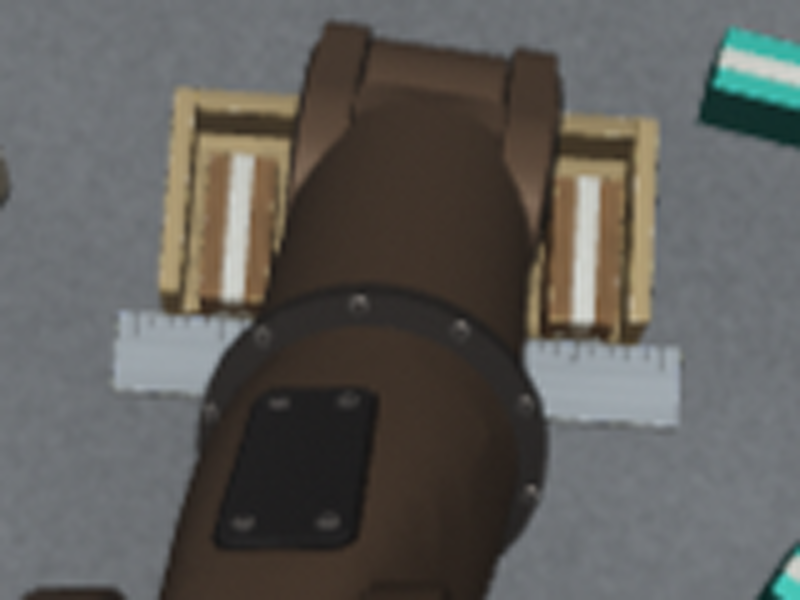

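All the cartons are close to flush. I'll creep forward until contact with the cheeks shows in the force.

Request:
{"op": "arm_command", "data": {"deltas": [{"xyz":[0,0.1,0],"turn":0,"jaw":255},{"xyz":[0,0.2,0],"turn":0,"jaw":255},{"xyz":[0,0.3,0],"turn":0,"jaw":255},{"xyz":[0,0.4,0],"turn":0,"jaw":255}]}}

```text
clock: 11.05
position: [0.6096, -0.0546, 0.0364]
ee_rot: [-2.316, -2.12, 0.018]
force: [-6.9, 1.6, 0.5]
width: 0.127
```

Request:
{"op": "arm_command", "data": {"deltas": [{"xyz":[0,0.1,0],"turn":0,"jaw":255},{"xyz":[0,0.15,0],"turn":0,"jaw":255},{"xyz":[0,0.2,0],"turn":0,"jaw":255}]}}

```text
clock: 11.3
position: [0.6102, -0.0546, 0.0361]
ee_rot: [-2.315, -2.118, 0.021]
force: [-7.2, 1.3, 1.9]
width: 0.126
```

Request:
{"op": "arm_command", "data": {"deltas": [{"xyz":[0,0.1,0],"turn":0,"jaw":255},{"xyz":[0,0.15,0],"turn":0,"jaw":255},{"xyz":[0,0.2,0],"turn":0,"jaw":255}]}}

```text
clock: 11.55
position: [0.6108, -0.0547, 0.0358]
ee_rot: [-2.313, -2.117, 0.024]
force: [-7.2, 0.4, 2.7]
width: 0.129
```

```bash
python3 -c "
from h import *
go((.6119,-.056,.0377),-5.1);s=observe();print(s['ft_torque'])"
```

```text
t 11.55 pos [ 0.6108 -0.0547  0.0358] jaw yaw -5.07 tilt [-0.0155 -0.006  -0.9999] delta cm [-0.12  0.12 -0.19]  turn 0.03 (world +-0.03) F [-7.2  0.4  2.7] w 0.129 j7 0.09
[ 0.07868205  1.65595961 -0.04245484]
```

Run:
```python
from h import *
snap('scene','s10.png');snap('top','t10.png')
a=cv2.imread('pics/s10.png')[190:280,250:340];cv2.imwrite('pics/s10z.png',cv2.resize(a,None,fx=6.5,fy=6.5,interpolation=2))
t=cv2.imread('pics/t10.png');a=np.hstack([t[165:205,235:280],t[165:205,322:367]]);cv2.imwrite('pics/t10z.png',cv2.resize(a,None,fx=8,fy=8,interpolation=2))
```

```text
(no output)
```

View pics/s10z.png

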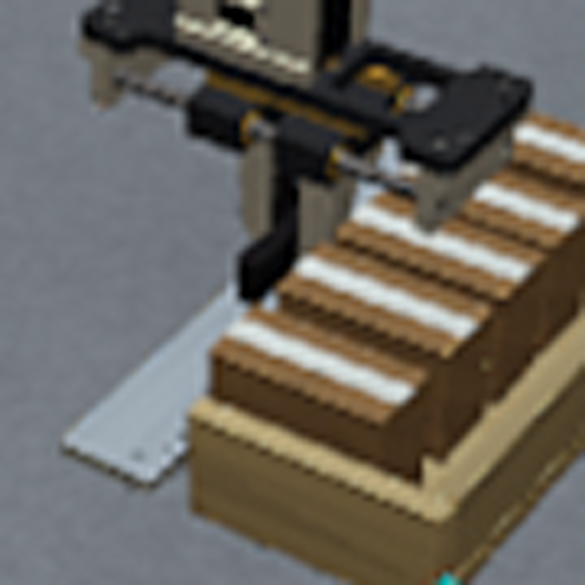

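View pics/t10z.png

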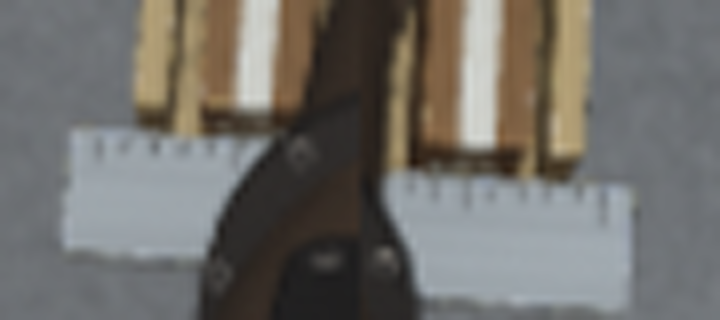

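Run:
```python
from h import *
t=dict(np.load('/tmp/t10.png.npz'))
L=lambda l:[(235+(x+.5)/8-.5,165+(y+.5)/8-.5) for x,y in l]
Rr=lambda l:[(322+(x-360+.5)/8-.5,165+(y+.5)/8-.5) for x,y in l]
e=ray(t,L([(70,130),(190,134)])+Rr([(390,172),(632,187)]),.0325);print('edge',e.round(4))
r=ray(t,L([(135,106),(165,106)])+Rr([(550,156),(582,157)]),.055);print('rim',r.round(4))
fl=ray(t,L([(187,134)])+Rr([(398,170)]),.0325)
n=np.array([.996,-.0889])
for q in (e,r): print((q[:,:2]-[.6448,-.0585])@n)
```

```text
edge [[ 0.6552  0.1036  0.0325]
 [ 0.6529  0.0609  0.0325]
 [ 0.6351 -0.1292  0.0325]
 [ 0.6278 -0.2148  0.0325]]
rim [[ 0.6571  0.079   0.055 ]
 [ 0.6569  0.0685  0.055 ]
 [ 0.6337 -0.183   0.055 ]
 [ 0.6331 -0.1941  0.055 ]]
[-0.00401675 -0.00255312 -0.00341464 -0.00301229]
[7.27029096e-05 7.94393352e-04 2.98803701e-05 4.36312656e-04]
```

The edge reads about 2–3 mm short of the front plane, and 7 N could still be carton friction. One firmer push, with the z sag corrected.

Request:
{"op": "arm_command", "data": {"deltas": [{"xyz":[0,0.15,-0.1],"turn":0,"jaw":255},{"xyz":[0,0.25,-0.2],"turn":0,"jaw":255},{"xyz":[0,0.35,-0.2],"turn":0,"jaw":255},{"xyz":[0,0.4,-0.2],"turn":0,"jaw":255},{"xyz":[0,0.4,-0.2],"turn":0,"jaw":255}], "force": 60}}

```text
clock: 12.07
position: [0.6148, -0.055, 0.0376]
ee_rot: [-2.313, -2.117, 0.025]
force: [-3.8, 0.7, -4.9]
width: 0.126
```

```bash
python3 -c "
from h import *
go((.6129,-.056,.0377),-5.1);s=observe();print(s['ft_torque'])"
```

```text
t 12.07 pos [ 0.6148 -0.055   0.0376] jaw yaw -5.07 tilt [-0.0158 -0.006  -0.9999] delta cm [-0.12 -0.18 -0.01]  turn 0.03 (world +-0.03) F [-3.8  0.7 -4.9] w 0.126 j7 0.09
[ 0.05587725  1.01774298 -0.07623819]
```

Request:
{"op": "arm_command", "data": {"deltas": [{"xyz":[0,0.1,0],"turn":0,"jaw":255},{"xyz":[0,0.15,-0.05],"turn":0,"jaw":255},{"xyz":[0,0.2,-0.05],"turn":0,"jaw":255},{"xyz":[0,0.2,-0.05],"turn":0,"jaw":255}]}}

```text
clock: 12.4
position: [0.6149, -0.055, 0.0376]
ee_rot: [-2.311, -2.115, 0.029]
force: [-9.0, 0.6, -1.4]
width: 0.129
```

Run:
```python
from h import *
go((.6129,-.056,.0377),-5.1);s=observe();print(s['ft_torque'])
snap('scene','s11.png');snap('top','t11.png')
a=cv2.imread('pics/s11.png')[190:280,250:340];cv2.imwrite('pics/s11z.png',cv2.resize(a,None,fx=6.5,fy=6.5,interpolation=2))
t=cv2.imread('pics/t11.png');a=np.hstack([t[165:205,235:280],t[165:205,322:367]]);cv2.imwrite('pics/t11z.png',cv2.resize(a,None,fx=8,fy=8,interpolation=2))
```

```text
t 12.40 pos [ 0.6149 -0.055   0.0376] jaw yaw -5.08 tilt [-0.0196 -0.0055 -0.9998] delta cm [-0.12 -0.19 -0.01]  turn 0.02 (world +-0.02) F [-9.   0.6 -1.4] w 0.129 j7 0.09
[ 0.13349914  2.2028725  -0.09133375]
```

View pics/s11z.png

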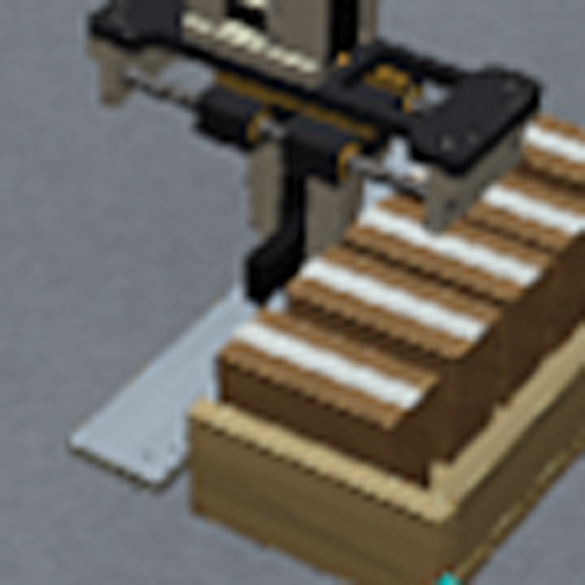

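View pics/t11z.png

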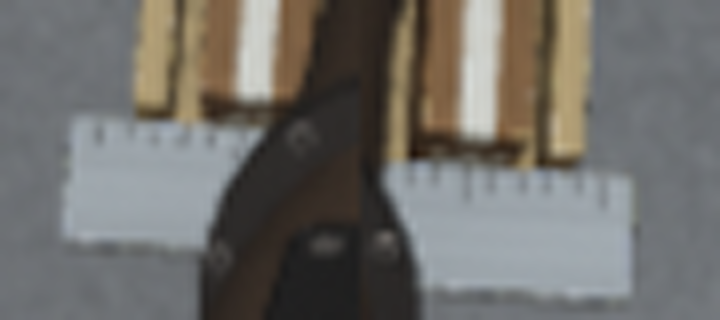

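The rule didn't move on the last 2 mm command. The force rose to 9 N with almost no yaw moment, so the edge is home on both cheeks. I'll back off and check the cartons.

Request:
{"op": "arm_command", "data": {"deltas": [{"xyz":[0,-0.3,0],"turn":0,"jaw":255},{"xyz":[0,-1,0],"turn":0,"jaw":255},{"xyz":[0,-2.5,0],"turn":0,"jaw":255},{"xyz":[0,-4.5,0],"turn":0,"jaw":255},{"xyz":[0,-6.5,0],"turn":0,"jaw":255}]}}

```text
clock: 12.92
position: [0.5507, -0.0494, 0.0393]
ee_rot: [-2.313, -2.116, 0.025]
force: [0.4, -0.4, -3.1]
width: 0.125
```

Request:
{"op": "arm_command", "data": {"deltas": [{"xyz":[0,-2.5,0],"turn":0,"jaw":255},{"xyz":[1,-5,0],"turn":0,"jaw":255},{"xyz":[2,-8,0],"turn":0,"jaw":255},{"xyz":[3,-10,0],"turn":0,"jaw":255},{"xyz":[3,-10.5,0],"turn":0,"jaw":255}]}}

```text
clock: 13.33
position: [0.4457, -0.0081, 0.041]
ee_rot: [-2.309, -2.118, 0.025]
force: [-1.1, 0.7, -3.2]
width: 0.128
```

Run:
```python
from h import *
go((.45,-.02,.02),-5.1)
snap('scene','s12.png');snap('top','t12.png')
a=cv2.imread('pics/s12.png')[170:290,240:400];cv2.imwrite('pics/s12z.png',cv2.resize(a,None,fx=5,fy=5,interpolation=2))
t=cv2.imread('pics/t12.png');a=t[125:245,230:390];cv2.imwrite('pics/t12z.png',cv2.resize(a,None,fx=5,fy=5,interpolation=2))
```

```text
t 13.33 pos [ 0.4457 -0.0081  0.041 ] jaw yaw -4.94 tilt [-0.0173 -0.0045 -0.9998] delta cm [-1.14  0.57  2.1 ]  turn 0.16 (world +-0.16) F [-1.1  0.7 -3.2] w 0.128 j7 0.00
```

View pics/s12z.png

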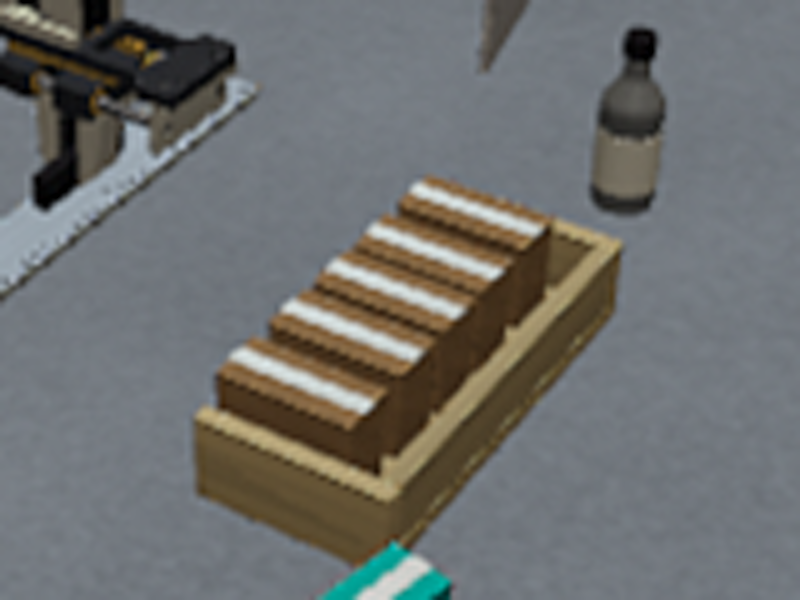

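View pics/t12z.png

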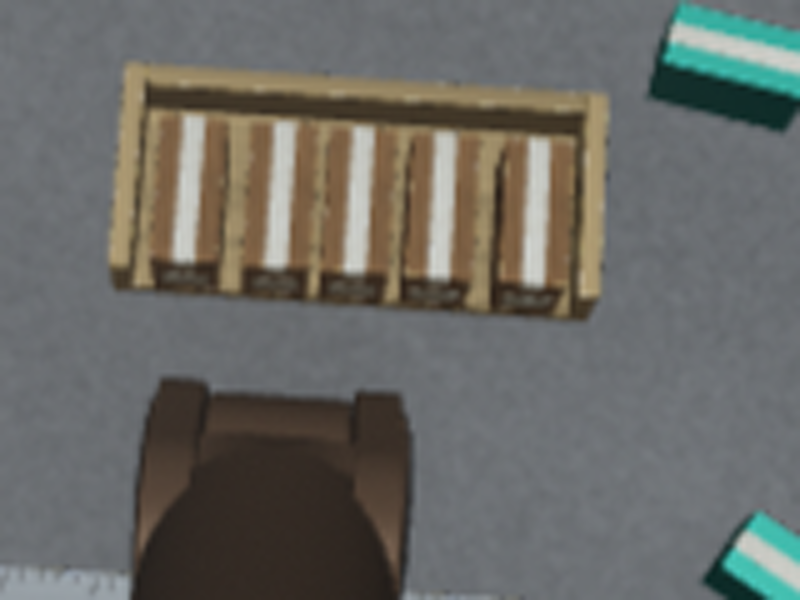

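In t12z the five cartons stand in one line and square, fronts meeting the floor's front edge (rows 262–290). I'll measure the residuals.

Run:
```python
from h import *
d=dict(np.load('/tmp/t12.png.npz'))
t=cv2.imread('pics/t12.png');a=t[168:193,250:355];cv2.imwrite('pics/t12y.png',cv2.resize(a,None,fx=7.6,fy=16,interpolation=2))
n=np.array([.996,-.0889]);
# depth-based: carton tops front extent
P=cloud(d)
U=lambda l:[(230+(x+.5)/5-.5,125+(y+.5)/5-.5) for x,y in l]
fr=U([(153,262),(215,263),(243,267),(305,269),(322,273),(383,276),(404,279),(465,281),(496,286),(562,288)])
bk=U([(163,112),(223,116),(252,121),(314,125),(331,126),(391,129),(411,131),(476,135),(508,138),(573,140)])
f=ray(d,fr,.072);b=ray(d,bk,.072)
print('front tray-x mm',((f[:,:2]-[.6448,-.0585])@n*1000).round(1)); print('back',((b[:,:2]-[.6448,-.0585])@n*1000).round(1))
```

```text
front tray-x mm [-0.7  1.1 -0.2  1.  -0.6 -0.  -0.9  0.3 -1.4 -0.1]
back [86.7 86.7 84.8 84.9 84.9 85.5 85.1 85.2 84.7 86. ]
```

View pics/t12y.png

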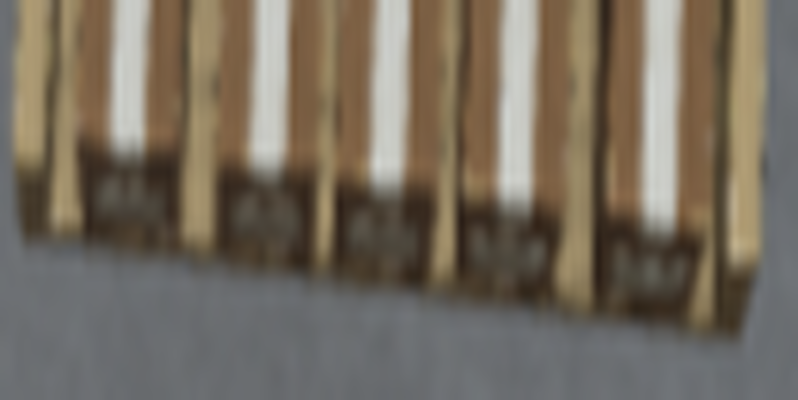

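The cartons are flush to about ±1 mm, within measuring error. Next I'll lay the rule down here, about 0.16 m in front of the tray and clear of the shelf.

Request:
{"op": "arm_command", "data": {"deltas": [{"xyz":[0,0,0.7],"turn":0,"jaw":255},{"xyz":[0,0,1.4],"turn":0,"jaw":255},{"xyz":[0,0,2],"turn":0,"jaw":255},{"xyz":[0,0,2.4],"turn":0,"jaw":255},{"xyz":[0,0,2.5],"turn":0,"jaw":255}]}}

```text
clock: 13.85
position: [0.4483, -0.0103, 0.0152]
ee_rot: [-2.312, -2.117, 0.025]
force: [-0.2, -0.5, -3.3]
width: 0.126
```

Request:
{"op": "arm_command", "data": {"deltas": [{"xyz":[0,0,0.1],"turn":0,"jaw":255},{"xyz":[0,0,0.2],"turn":0,"jaw":255},{"xyz":[0,0,0.25],"turn":0,"jaw":255}]}}

```text
clock: 14.1
position: [0.4481, -0.0106, 0.0129]
ee_rot: [-2.313, -2.117, 0.025]
force: [-4.0, -0.2, 11.5]
width: 0.13
```

Contact with the desk. Releasing.

Request:
{"op": "arm_command", "data": {"deltas": [{"xyz":[0,0,0],"turn":0,"jaw":130},{"xyz":[0,0,0],"turn":0,"jaw":130},{"xyz":[0,0,0],"turn":0,"jaw":130},{"xyz":[0,0,0],"turn":0,"jaw":130},{"xyz":[0,0,0],"turn":0,"jaw":130}]}}

```text
clock: 14.52
position: [0.4484, -0.0105, 0.013]
ee_rot: [-2.313, -2.117, 0.024]
force: [-0.5, -0.9, -0.3]
width: 0.437
```

Request:
{"op": "arm_command", "data": {"deltas": [{"xyz":[0,0,-1],"turn":0,"jaw":130},{"xyz":[0,0,-3],"turn":0,"jaw":130},{"xyz":[0,0,-6],"turn":0,"jaw":130},{"xyz":[0,0,-9],"turn":0,"jaw":130},{"xyz":[0,0,-12],"turn":0,"jaw":130}]}}

```text
clock: 14.93
position: [0.4498, -0.01, 0.1342]
ee_rot: [-2.313, -2.117, 0.026]
force: [0.4, 0.8, 0.7]
width: 0.487
```

Request:
{"op": "arm_command", "data": {"deltas": [{"xyz":[-4,0,-1],"turn":0,"jaw":130},{"xyz":[-8,0,-2],"turn":0,"jaw":130},{"xyz":[-12,0,-3],"turn":0,"jaw":130},{"xyz":[-16,0,-4],"turn":0,"jaw":130},{"xyz":[-19,0,-4],"turn":0,"jaw":130}]}}

```text
clock: 15.35
position: [0.4339, -0.2026, 0.1778]
ee_rot: [-2.317, -2.117, 0.023]
force: [0.7, 0.1, 0.9]
width: 0.487
```

Request:
{"op": "arm_command", "data": {"deltas": [{"xyz":[0,0,0],"turn":0,"jaw":130},{"xyz":[0,0,0],"turn":0,"jaw":130},{"xyz":[0,0,0],"turn":0,"jaw":130}]}}

```text
clock: 15.6
position: [0.4338, -0.2019, 0.1775]
ee_rot: [-2.317, -2.116, 0.023]
force: [-0.1, 0.4, -0.1]
width: 0.49
```

Run:
```python
from h import *
go((.45,-.02,.02),-5.1)
snap('scene','s13.png');snap('top','t13.png')
```

```text
t 15.60 pos [ 0.4338 -0.2019  0.1775] jaw yaw -5.18 tilt [-0.0134 -0.007  -0.9999] delta cm [18.39  0.17 15.6 ]  turn -0.08 (world +0.08) F [-0.1  0.4 -0.1] w 0.490 j7 0.36
```

View pics/s13.png

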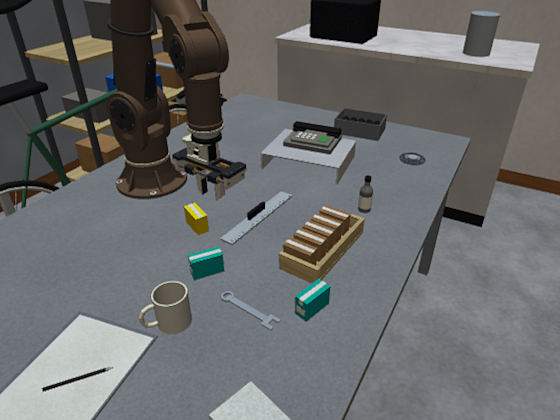

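View pics/t13.png

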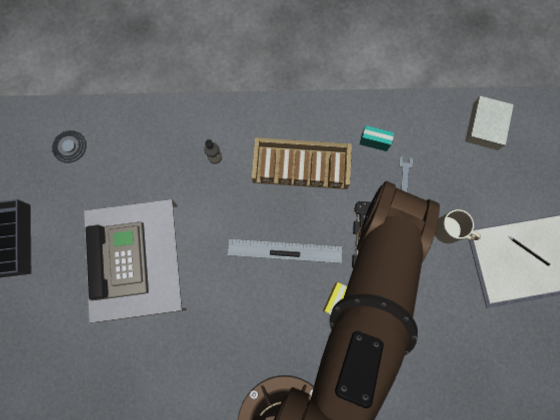

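The rule lies flat at top-view (229–342, 250), clear of tray and shelf. The cartons are in line at (258–346, 165), the bystanders look unmoved, and the arm is free. Handing in.

```bash
python3 -c "
from h import *
print(sign_off())"
```

```text
the job is handed in; nothing more can be done
None
```

The job is done and handed in at about 15.7 s on the robot's clock.

I drew the straightedge out by its bare end, laid it on the desk and let go. I took it again by the grip and pushed all five cartons back until it stopped against both tray cheeks. At the stop it read about 9 N with almost no yaw moment. I then laid it flat in front of the tray, released it and moved the arm clear.

**Last checks:**
- **Cartons:** their fronts measured within about ±1.4 mm of the tray's front plane, in one straight line and looking square. That is about the calibration's limit.
- **Straightedge:** it lies flat, about 0.16 m clear of the tray and more than 0.1 m from the shelf edge.
- **Other things:** the mug, bottle, spanner and look-alikes look unmoved in the final pictures, by eye only. The arm hid part of the spanner and the yellow box in the top view, so those two rest on the scene view.
- **Gripper:** its underside stayed about 3 cm above the carton tops, so it did not touch them.

**What disagreed:**
- **Before the last push:** the camera put the working edge 2–4 mm short of the front plane. Another 4 mm of travel brought it to the stop.
- **At the stop:** the arm's position put the edge about 2 mm past the front plane. I put that down to calibration and how the grip was held.
- **Tilt:** the tool leaned by about 1° during the push, with no visible effect on the result.

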